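# Load the specimen scan bed

### The arm

A 7-joint arm with a two-finger parallel gripper is mounted at the origin on the work surface. World frame = base frame: x ahead of the robot, y to its left, z up, the work surface at z = 0. Lengths are in m, angles in rad, forces in N, time in s.
With the tool pointing down it reaches from about 0.35 to 0.9 m from the base axis. Payload 8.1 kg.
Tool frame: the origin (TCP) lies at the very end of the fingers, on their centre line; the grasp point (between the pads) lies 19 mm behind it; z points along the fingers, y is the line along which they close (so a half turn about z gives the same grasp; the last joint's range is limited). The gripper opens to 92 mm and grips with 3 to 60 N. Pads are 19 mm wide; open, the fingers measure 130 mm over their backs; the gripper's body (75 mm by 190 mm) begins 47 mm behind the grasp point.
Start: joints at [1.029, 0.434, 0.025, 1.573, -0.012, 1.134, -0.075], TCP at [0.266, -0.566, 0.227] pointing down, gripper open.
Joint ranges: [-2.62, 2.62], [-0.44, 2.09], [-1.27, 1.32], [0.08, 2.57], [-1.32, 4.46], [0.12, 2], [-2.74, 2.74]. Speed limits (rad/s): [2.22, 2.22, 3.01, 3.01, 3.14, 3.14, 3.14].

### API

Orientations are given as a rotation vector (axis times angle).
In Python, from cell import arm gives the robot as it stands.
- The arm moves only by the tool carry_out, never from a script. Its argument "commands" is a list of rows, each a list of 7 numbers: the opening, from 0 (shut) to 1 (fully open), then the shift along the tool's x, y, z each as a share of 0.025 m, from -1 to 1, then the turn, a rotation vector about the tool's x, y, z each as a share of 0.1 rad, from -1 to 1. A call has 1 to 8 rows; each row shifts and turns the commanded pose from where the row before left it, along the tool's axes as they then stand; what a row does not reach is not made up. A row lasts 1/10 s, in which the tool goes at most 50 mm and 8.59 degrees, less where a joint would pass 70% of its speed; a pose out of reach is approached as far as the arm can. A call with a number of a shift or a turn outside -1 to 1 is refused whole. A call with a gripper value outside its range is refused whole. The fingers move at their own pace and stop on an object; "squeeze" is the grip in N (left out, the last holds). Time passes only in rows, so rows that do not move let the fingers close. It gives the time, the measured TCP pose, the force, the opening and the grip force at its end, in the units of the state.
- arm.observe(): the state, without advancing time (a new reading comes with each control period).
- arm.get_image(name): name is "scene" or "side" or "wrist"; returns a dict with "pixels" (480x640x3 uint8, red, green, blue), "range_z" (480x640 float32, m along the optical axis (not along the pixel's ray), 0 where there is no reading), "mtx" (3x3 intrinsics, pixels), "R" (3x3) and "t" (3): a world point X has camera coordinates R X + t; the wrist camera has in their place "tool_from_camera" (4x4, takes a point from camera to tool coordinates, whose origin is the TCP and whose axes are the flange's). Camera axes: x right, y down, z forward; pixel columns grow to the right and rows downward; lengths in m; the calibration is good to about 2 mm. A picture is of the moment at which its call begins: read the wrist's pose just before it.
- arm.sign_off(): hands the job in; it is judged then, once.
The state is a dict: "clock": time; "joints": joint angles; "dq": joint speeds; "joint_efforts": joint torques, N m; "position": TCP position; "ee_rot": TCP orientation; "force": force on the tool from outside, world axes, zero at the start; "ft_torque": the same for the moment, N m; "width": opening from 0.0 (shut) to 1.0 (fully open); "gripper_force": force on a finger pad.
Only numpy, scipy, OpenCV 4.12 (cv2) and the standard library are available. Lean on these libraries where they do the work, as an engineer would, in place of code of your own. Each camera call takes 0.05 s, during which the arm holds its last target. There are 200 camera calls.

### The job

Get the specimens ready for scanning: slide the white transport lock grip fully to the end of its track nearest the robot, then stand every specimen pot that is out on the table in the circle of the pad with its own colour, turned so that the stripe on its lid faces the coloured bar of the pad. When all are standing right, turn the orange vacuum valve handle to half open (45 degrees, over the white bar), and last slide the lock grip fully to the far end. Leave the other things on the table where they are.

Things in the scene. Friction and masses are not known exactly. Their poses are not given: they have to be found in the camera images.
- pot_red: round cardboard specimen pot, 48 diameter, 40 high, white lid with a dark window and a pink specimen, and one red stripe on the lid from near the middle to the rim, going on down the side. Loose, about 90 g, may be absent. Origin: centre of its underside; x points out along the stripe, z up (sizes in mm)
- pot_red_tip (a point): outer end of the red stripe on the rim of that pot's lid, 24 from the axis along x, 40 up (sizes in mm)
- pot_yellow: round cardboard specimen pot, 48 diameter, 40 high, white lid with a dark window and a pink specimen, and one yellow stripe on the lid from near the middle to the rim, going on down the side. Loose, about 90 g, may be absent. Origin: centre of its underside; x points out along the stripe, z up (sizes in mm)
- pot_yellow_tip (a point): outer end of the yellow stripe on the rim of that pot's lid, 24 from the axis along x, 40 up (sizes in mm)
- pot_green: round cardboard specimen pot, 48 diameter, 40 high, white lid with a dark window and a pink specimen, and one green stripe on the lid from near the middle to the rim, going on down the side. Loose, about 90 g, may be absent. Origin: centre of its underside; x points out along the stripe, z up (sizes in mm)
- pot_green_tip (a point): outer end of the green stripe on the rim of that pot's lid, 24 from the axis along x, 40 up (sizes in mm)
- pot_blue: round cardboard specimen pot, 48 diameter, 40 high, white lid with a dark window and a pink specimen, and one blue stripe on the lid from near the middle to the rim, going on down the side. Loose, about 90 g, may be absent. Origin: centre of its underside; x points out along the stripe, z up (sizes in mm)
- pot_blue_tip (a point): outer end of the blue stripe on the rim of that pot's lid, 24 from the axis along x, 40 up (sizes in mm)
- pot_purple: round cardboard specimen pot, 48 diameter, 40 high, white lid with a dark window and a pink specimen, and one purple stripe on the lid from near the middle to the rim, going on down the side. Loose, about 90 g, may be absent. Origin: centre of its underside; x points out along the stripe, z up (sizes in mm)
- pot_purple_tip (a point): outer end of the purple stripe on the rim of that pot's lid, 24 from the axis along x, 40 up (sizes in mm)
- pad_red: fixed white pad, 92 diameter, 2 thick, on the dark steel scan bed (270 x 270 x 10; four pads in a 150 square, one amid them), with a black-edged grey circle, 59 diameter, in which the pot stands, and outside it a red bar. Origin: centre of its underside, 10 above the table (the pot stands 2 higher); x points from the centre to the bar, whose middle is 36 out (sizes in mm)
- pad_yellow: fixed white pad, 92 diameter, 2 thick, on the dark steel scan bed (270 x 270 x 10; four pads in a 150 square, one amid them), with a black-edged grey circle, 59 diameter, in which the pot stands, and outside it a yellow bar. Origin: centre of its underside, 10 above the table (the pot stands 2 higher); x points from the centre to the bar, whose middle is 36 out (sizes in mm)
- pad_green: fixed white pad, 92 diameter, 2 thick, on the dark steel scan bed (270 x 270 x 10; four pads in a 150 square, one amid them), with a black-edged grey circle, 59 diameter, in which the pot stands, and outside it a green bar. Origin: centre of its underside, 10 above the table (the pot stands 2 higher); x points from the centre to the bar, whose middle is 36 out (sizes in mm)
- pad_blue: fixed white pad, 92 diameter, 2 thick, on the dark steel scan bed (270 x 270 x 10; four pads in a 150 square, one amid them), with a black-edged grey circle, 59 diameter, in which the pot stands, and outside it a blue bar. Origin: centre of its underside, 10 above the table (the pot stands 2 higher); x points from the centre to the bar, whose middle is 36 out (sizes in mm)
- pad_purple: fixed white pad, 92 diameter, 2 thick, on the dark steel scan bed (270 x 270 x 10; four pads in a 150 square, one amid them), with a black-edged grey circle, 59 diameter, in which the pot stands, and outside it a purple bar. Origin: centre of its underside, 10 above the table (the pot stands 2 higher); x points from the centre to the bar, whose middle is 36 out (sizes in mm)
- lock_base: fixed grey track of the transport lock, 170 x 40, top 18 above the table, end stops 28 high. Origin: centre of its underside; x points along the track, away from the robot (sizes in mm)
- lock (a joint): position of the white lock grip along its track in m: 0 at the end stop nearest the robot (loading), 0.10 at the far end stop (locked); slides stiffly with about 2 N. The grip is a block 24 mm along the track, 22 mm wide, from 19 to 59 mm above the table; its centre lies at x = joint - 0.05 in the frame of lock_base
- valve_base: fixed round dark base of the vacuum valve, 148 diameter, 12 high, a brass neck of 36 diameter up to 36. Small red ticks on it show closed (its x) and fully open (its y), a white bar between them shows half open. Origin: centre of its underside, on the handle's axis; z up (sizes in mm)
- valve (a joint): angle of the valve handle in rad: 0 closed (along x of the base), growing counterclockwise seen from above, 0.785 half open (over the white bar), 1.57 fully open. The handle is an orange bar 14 mm wide, from 41 to 61 mm above the table, reaching from the axis 58 mm out; turns with about 0.1 N m
- label_block: block of pink sticky labels, 50 x 50 x 20, a bystander. Origin: centre of its underside (sizes in mm)
- small_box: small plain cardboard box, 45 x 45 x 35, a bystander. Origin: centre of its underside (sizes in mm)
- loupe: black hand lens lying flat, ring 60 across with a 90 long wooden handle along its +x, a bystander. Origin: centre of its underside (sizes in mm)
- mug: blue ceramic mug, 80 across, 90 high, a bystander. Origin: centre of its underside (sizes in mm)
- jar: closed round jar, 56 across, 80 high, a bystander. Origin: centre of its underside (sizes in mm)
There are look-alikes about, which are no part of the job. What is shaped like the pot_green but turquoise is not meant.

How it is judged:
On the way, in this order (a step that is already met when the one before it is completed fails the run):
1. the lock grip is fully at the end nearest the robot (value of joint lock below 0.004 m), for 0.2 s.
2. every pot stands released on the pad of its colour, its stripe facing the bar (horizontal distance between pot_red and pad_red below 0.008 m and angle between the x axis of pot_red and the x axis of pad_red, either way round below 0.2 rad and x of pot_red_tip in the frame of pad_red above 0.01 m and angle between each of pot_red, pot_yellow, pot_green, pot_blue, pot_purple's own z axis and vertical below 0.1 rad and z of pot_red in the frame of pad_red below 0.006 m and linear speed of each of pot_red, pot_yellow, pot_green, pot_blue, pot_purple below 0.02 m/s and contact force between each of pot_red, pot_yellow, pot_green, pot_blue, pot_purple and the fingers below 0.1 N and horizontal distance between pot_yellow and pad_yellow below 0.008 m and angle between the x axis of pot_yellow and the x axis of pad_yellow, either way round below 0.2 rad and x of pot_yellow_tip in the frame of pad_yellow above 0.01 m and z of pot_yellow in the frame of pad_yellow below 0.006 m and horizontal distance between pot_green and pad_green below 0.008 m and angle between the x axis of pot_green and the x axis of pad_green, either way round below 0.2 rad and x of pot_green_tip in the frame of pad_green above 0.01 m and z of pot_green in the frame of pad_green below 0.006 m and horizontal distance between pot_blue and pad_blue below 0.008 m and angle between the x axis of pot_blue and the x axis of pad_blue, either way round below 0.2 rad and x of pot_blue_tip in the frame of pad_blue above 0.01 m and z of pot_blue in the frame of pad_blue below 0.006 m and horizontal distance between pot_purple and pad_purple below 0.008 m and angle between the x axis of pot_purple and the x axis of pad_purple, either way round below 0.2 rad and x of pot_purple_tip in the frame of pad_purple above 0.01 m and z of pot_purple in the frame of pad_purple below 0.006 m), for 0.2 s.
3. the valve handle is half open (value of joint valve between 0.645397 and 0.925397 rad), for 0.2 s.
4. the lock grip is fully at the far end (value of joint lock above 0.096 m), for 0.2 s.
At the end, for the whole second after the job is handed in: Every pot present stands upright, released and at rest on the pad of its own colour, within 8 mm of the pad's centre and with its stripe within 0.2 rad (11 degrees) of the pad's bar; the valve handle is within 0.14 rad (8 degrees) of half open; the lock grip is within 4 mm of the far end stop (all of step 2 and all of step 3 and value of joint lock above 0.096 m and velocity of joint valve below 0.05 rad/s); the robot touches nothing.
It fails at once if a bystander (labels, box, lens, mug, jar) is pushed more than 6 cm away (distance of any of label_block, small_box, loupe, mug, jar from where it was at the start of the episode above 0.06 m).
Of pot_red, pot_yellow, pot_green, pot_blue, pot_purple only 4 to 5 are there at a start; the rules pass over those that are not, and their reading is None.
At some moment in a run one of pot_red, pot_yellow, pot_green, pot_blue, pot_purple may be knocked a few centimetres aside while the robot is not near it.
It also fails if it takes over 210 s, if anything falls off the work surface, if the arm or the gripper's body presses on something with over 40 N, if the wrist force passes 120 N, or if a joint passes its speed limit or range.

## Working session

There is one attempt and no reset: what is moved stays moved. The work goes in short steps, Python scripts to look and compute and a tool call to move; the robot and the scene stay as the last step left them, time stands still between calls to the robot, and variables do not carry over. Pictures are saved under pics/ and viewed, at most 14 in all, crops included, and the job is handed in when it is done.

Besides the shell and the picture viewer there is one more tool, called after "Call:" as name([rows], argument=value, ...), one row to a line, values as JSON. carry_out: Moves the arm, as the interface text tells. Shift numbers are shares of 0.025 m and turn numbers shares of 0.1 rad, none past 1 either way. Its arguments: {"type":"object","properties":{"commands":{"type":"array"},"squeeze":{"type":"number"}},"required":["commands"]}

```bash
mkdir -p pics; ls; python3 - <<'E'
from cell import arm
import cv2,numpy as np
print(arm.observe())
for n in("scene","side"):
    d=arm.get_image(n); np.savez(f"pics/{n}0.npz",**d); cv2.imwrite(f"pics/{n}0.png",d["pixels"][:,:,::-1]); print(n,d["mtx"],d["R"],d["t"])
E
```

```text
pics
{'clock': 0.0, 'joints': array([ 1.02942688,  0.43523901,  0.02495373,  1.57410846, -0.01158149,
        1.13399896, -0.07508718]), 'dq': array([-0.00011765, -0.00108528, -0.00049429, -0.00073442,  0.0005275 ,
       -0.0003399 , -0.00078612]), 'joint_efforts': array([-2.31643471e-04, -6.67853236e+01,  9.84905362e-01, -3.14461327e+01,
       -6.04771357e-02,  4.31068288e-02,  1.53213959e-04]), 'position': array([ 0.26524693, -0.56534844,  0.22593041]), 'ee_rot': array([-3.06481128e+00, -6.83320444e-01,  7.84281221e-04]), 'force': array([ 0.27370023,  0.09717548, -0.01760163]), 'ft_torque': array([-0.02214385,  0.00034697, -0.06137091]), 'gripper_force': 0.0, 'width': 0.9948573734446622}
scene [[472.21015043   0.         321.97479502]
 [  0.         472.21015043 241.92837572]
 [  0.           0.           1.        ]] [[ 0.7620661   0.64726057  0.01757879]
 [ 0.4648972  -0.52805623 -0.71065267]
 [-0.45069486  0.54973664 -0.70332338]] [-0.41818988 -0.19806923  1.5254047 ]
side [[503.14861552   0.         322.09487931]
 [  0.         503.14861552 233.60186038]
 [  0.           0.           1.        ]] [[-0.86461732 -0.50204815  0.01960994]
 [-0.39163013  0.64898017 -0.65226573]
 [ 0.31474234 -0.57164009 -0.75773668]] [0.48677998 0.25139719 1.12175685]
```

View pics/scene0.png

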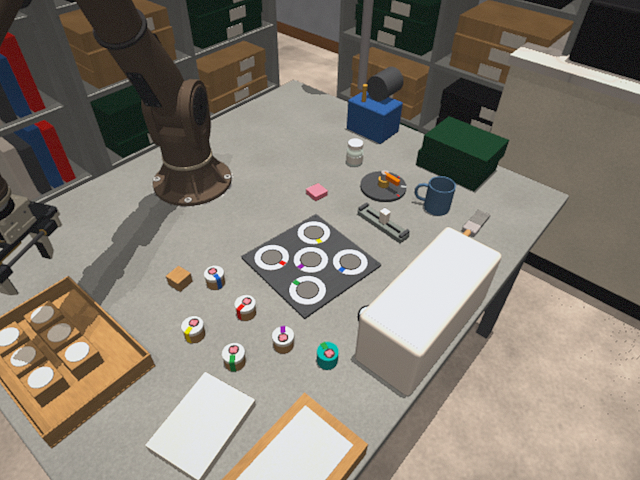

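View pics/side0.png

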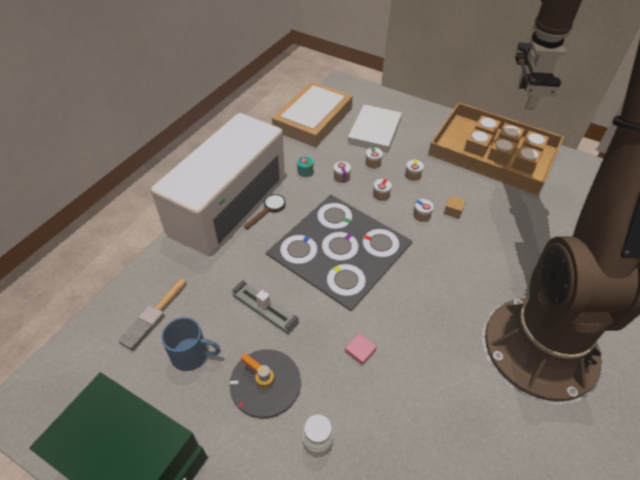

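Both views show all five pots (scene px: blue 215,277; red 245,306; yellow 193,329; green 234,356; purple 283,337), a turquoise decoy at (327,355), the pads around (311,262), the lock at (384,220) and the valve at (383,186).

```bash
cat > h.py <<'E'
import numpy as np,cv2
from scipy.spatial.transform import Rotation as Rt
def cam(d,tool=None):
    "camera->world rotation and centre"
    if "R" in d: return d["R"].T, -d["R"].T@d["t"]
    T=tool@d["tool_from_camera"]; return T[:3,:3],T[:3,3]
def toolT(s):
    T=np.eye(4);T[:3,:3]=Rt.from_rotvec(s["ee_rot"]).as_matrix();T[:3,3]=s["position"];return T
def cast(d,uv,z,tool=None):
    R,c=cam(d,tool); uv=np.atleast_2d(uv).astype(float)
    r=np.c_[uv,np.ones(len(uv))]@np.linalg.inv(d["mtx"]).T@R.T
    return c+r*((z-c[2])/r[:,2])[:,None]
def cloud(d,tool=None):
    R,c=cam(d,tool); v,u=np.mgrid[:480,:640]
    p=np.stack([u,v,np.ones_like(u)],-1)@np.linalg.inv(d["mtx"]).T*d["range_z"][...,None]
    return p@R.T+c
HUE=dict(red=[(0,6),(174,180)],yellow=[(24,34)],green=[(50,75)],blue=[(100,118)],purple=[(132,158)],turq=[(80,96)],orange=[(8,18)])
def mask(d,name,smin=130,vmin=50):
    h=cv2.cvtColor(d["pixels"],cv2.COLOR_RGB2HSV); m=np.zeros(h.shape[:2],bool)
    for a,b in HUE[name]: m|=(h[...,0]>=a)&(h[...,0]<=b)
    return m&(h[...,1]>=smin)&(h[...,2]>=vmin)
def blobs(m,amin=5):
    n,l,st,ce=cv2.connectedComponentsWithStats(m.astype(np.uint8)); return [(st[i,4],ce[i],l==i) for i in range(1,n) if st[i,4]>=amin]
def ray2(obs):
    "least squares point from [(d,uv,tool)]"
    A=np.zeros((3,3));b=np.zeros(3)
    for d,uv,t in obs:
        R,c=cam(d,t); r=R@np.linalg.inv(d["mtx"])@[*uv,1]; r/=np.linalg.norm(r); P=np.eye(3)-np.outer(r,r);A+=P;b+=P@c
    return np.linalg.solve(A,b)
E
python3 - <<'E'
from h import *
np.set_printoptions(precision=3,suppress=True)
for n in("scene","side"):
    d=dict(np.load(f"pics/{n}0.npz")); W=cloud(d); z=W[...,2]
    print(n,"heights; table med",np.median(z[(abs(z)<.02)&(d['range_z']>0)]))
    top=(z>.032)&(z<.05)&(d['range_z']>0)&(W[...,0]>.0)
    for a,c,m in blobs(top,40):
        if a<900:
            uv=np.argwhere(m)[:,::-1]; p=cast(d,uv,np.median(z[m])); print(" top",a,c.round(),"z",np.median(z[m]),"ctr",(p.max(0)+p.min(0))[:2]/2,"size",np.ptp(p,axis=0)[:2])
    for k in HUE:
        for a,c,m in blobs(mask(d,k),6):
            p=W[m]; 
            if a<400 and 0<p[:,0].mean()<1 and np.median(p[:,2])<.07: print(k,a,c.round(1),"cloud",np.median(p,axis=0),np.ptp(p[:,2]))
E
```

```text
scene heights; table med 0.00036545781368013674
 top 56 [426.  42.] z 0.04105703107167297 ctr [0.017 1.397] size [0.036 0.143]
 top 73 [442.  48.] z 0.04089618189984867 ctr [0.1   1.404] size [0.039 0.191]
 top 259 [481.  64.] z 0.04126382222674985 ctr [0.311 1.343] size [0.283 0.071]
 top 655 [572. 112.] z 0.0415769515461093 ctr [0.762 1.2  ] size [0.533 0.054]
 top 240 [372. 127.] z 0.0404721539123728 ctr [0.255 0.633] size [0.165 0.142]
 top 85 [353. 155.] z 0.04116730081071596 ctr [0.329 0.419] size [0.061 0.059]
 top 316 [448. 168.] z 0.041059003706918284 ctr [0.6   0.565] size [0.225 0.042]
 top 312 [193. 183.] z 0.041037931498503655 ctr [ 0.046 -0.028] size [0.109 0.164]
 top 77 [386. 180.] z 0.04263765233475603 ctr [0.501 0.37 ] size [0.069 0.032]
 top 46 [440. 189.] z 0.04454948104435186 ctr [0.645 0.442] size [0.042 0.023]
 top 133 [437. 203.] z 0.0411162551430766 ctr [0.663 0.393] size [0.079 0.064]
 top 55 [383. 217.] z 0.04120211688065012 ctr [0.585 0.228] size [0.035 0.04 ]
 top 235 [177. 274.] z 0.03468569582630554 ctr [ 0.318 -0.296] size [0.049 0.048]
 top 260 [213. 
[... 6695 characters left out ...]
 cloud [ 0.517 -0.052  0.013] 0.004254120284510221
turq 20 [310.  160.2] cloud [ 0.738 -0.229  0.04 ] 0.00758679272251539
turq 37 [302.4 164.7] cloud [ 0.747 -0.202  0.039] 0.00871095409276923
orange 19 [482.5 115.3] cloud [ 0.378 -0.714  0.038] 0.03416444165753263
orange 39 [469.8 119.2] cloud [ 0.413 -0.712  0.005] 0.011624411511837573
orange 16 [508.5 121.9] cloud [ 0.297 -0.716  0.039] 0.014444291755194794
orange 10 [469.4 140.3] cloud [ 0.37  -0.549  0.049] 0.04974193279468664
orange 9 [471.6 153.4] cloud [ 0.353 -0.548  0.005] 0.006315663750343425
orange 171 [250.3 362. ] cloud [0.511 0.382 0.059] 0.9936432217689036
orange 32 [265.  384.4] cloud [0.466 0.397 0.029] 0.016921265041262346
```

```bash
python3 - <<'E'
from h import *
np.set_printoptions(precision=3,suppress=True)
for n in("scene","side"):
    d=dict(np.load(f"pics/{n}0.npz")); W=cloud(d); h=cv2.cvtColor(d["pixels"],cv2.COLOR_RGB2HSV)
    bed=(h[...,1]<50)&(h[...,2]>140)&(abs(W[...,0]-.53)<.2)&(abs(W[...,1]+.03)<.16)&(W[...,2]<.022)&(W[...,2]>.005)
    print(n)
    for a,c,m in blobs(bed,100):
        cs,_=cv2.findContours(m.astype(np.uint8),cv2.RETR_EXTERNAL,cv2.CHAIN_APPROX_NONE)
        p=cast(d,max(cs,key=len)[:,0],.012)[:,:2]; (e,ax,an)=cv2.fitEllipse(p.astype(np.float32)); print(" pad",c.round(),np.array(e),np.array(ax))
    # lock region
    P=W[(abs(W[...,0]-.58)<.13)&(abs(W[...,1]-.23)<.09)]
    for lo,hi in((.014,.023),(.024,.033),(.05,.065)):
        q=P[(P[:,2]>lo)&(P[:,2]<hi)][:,:2]
        if len(q)>8: print(" lock",lo,len(q),cv2.minAreaRect(q.astype(np.float32)))
    P=W[(abs(W[...,0]-.48)<.11)&(abs(W[...,1]-.38)<.11)]
    for lo,hi in((.008,.016),(.03,.04),(.055,.068)):
        q=P[(P[:,2]>lo)&(P[:,2]<hi)][:,:2]
        if len(q)>8: print(" valve",lo,len(q),q.mean(0),cv2.minEnclosingCircle(q.astype(np.float32)),cv2.minAreaRect(q.astype(np.float32)))
E
```

```text
scene
 pad [313. 232.] [0.459 0.067] [0.085 0.086]
 pad [271. 257.] [ 0.438 -0.081] [0.085 0.086]
 pad [311. 259.] [ 0.523 -0.018] [0.085 0.086]
 pad [350. 261.] [0.608 0.046] [0.085 0.087]
 pad [308. 290.] [ 0.587 -0.103] [0.085 0.086]
 lock 0.014 454 ((0.5567072629928589, 0.24095898866653442), (0.08777031302452087, 0.22772707045078278), 64.9924545288086)
 lock 0.024 93 ((0.5816386342048645, 0.23085466027259827), (0.03653591871261597, 0.17033909261226654), 82.97994995117188)
 lock 0.05 57 ((0.5852251648902893, 0.22914671897888184), (0.022350680083036423, 0.02404456026852131), 82.27149963378906)
 valve 0.008 778 [0.483 0.368] ((0.4788842797279358, 0.3796473741531372), 0.07629924267530441) ((0.47946298122406006, 0.3795924484729767), (0.14555948972702026, 0.1483430415391922), 71.85675048828125)
 valve 0.03 37 [0.481 0.371] ((0.47902464866638184, 0.3782990574836731), 0.017710497602820396) ((0.47928035259246826, 0.37274235486984253), (0.0341455340385437, 0.01976253092288971), 2.634345293045044)
 valve 0.055 91 [0.501 0.376] ((0.5006154179573059, 0.37610870599746704), 0.03598998859524727)
[... 613 characters left out ...]
2516288757, 0.23402638733386993), (0.021707024425268173, 0.02399943768978119), 85.11624908447266)
 valve 0.008 3178 [0.472 0.388] ((0.4768345057964325, 0.3831508457660675), 0.07475367188453674) ((0.4768153429031372, 0.3834218978881836), (0.14692626893520355, 0.14565329253673553), 73.2161636352539)
 valve 0.03 117 [0.475 0.388] ((0.5245052576065063, 0.38694047927856445), 0.06564423441886902) ((0.523313045501709, 0.39318782091140747), (0.12996409833431244, 0.03434663265943527), 10.804348945617676)
 valve 0.055 275 [0.499 0.382] ((0.527582585811615, 0.3882412910461426), 0.06211666762828827) ((0.5273839831352234, 0.3822236657142639), (0.02457013726234436, 0.12354903668165207), 88.11004638671875)
```

Call:
carry_out([
  [1,0,0,-1,0,0,0.8],
  [1,0.8,-0.6,-1,0,0,0.8],
  [1,0.8,-0.6,-1,0,0,0.8],
  [1,0.8,-0.6,-0.5,0,0,0.8],
  [1,0.8,-0.6,0,0,0,0.8],
  [1,0.8,-0.6,0,0,0,0.4],
  [1,0.8,-0.6,0,0,0,0],
  [1,0.8,-0.6,0,0,0,0],
])

```text
clock: 0.9
position: [0.3888, -0.4423, 0.3139]
ee_rot: [-3.141, 0.002, 0.001]
force: [0.2, -0.1, 0.5]
width: 1.004
gripper_force: 0.0
```

Call:
carry_out([
  [1,0.4,-1,0,0,0,0],
  [1,0.4,-1,0,0,0,0],
  [1,0.4,-1,0,0,0,0],
  [1,0.4,-1,0,0,0,0],
  [1,0,0,0,0,0,0],
  [1,0,0,0,0,0,0],
])

```text
clock: 1.5
position: [0.4284, -0.3428, 0.314]
ee_rot: [-3.142, -0.0, 0.001]
force: [-0.8, -0.6, 0.4]
width: 0.998
gripper_force: 0.0
```

```bash
cat >> h.py <<'E'
def wrist(arm,tag):
    s=arm.observe(); d=arm.get_image("wrist"); cv2.imwrite(f"pics/{tag}.png",d["pixels"][:,:,::-1]); return d,toolT(s),s
E
python3 - <<'E'
from h import *
from cell import arm
np.set_printoptions(precision=3,suppress=True)
d,T,s=wrist(arm,"w1"); print(s["joints"],d["tool_from_camera"],d["mtx"]); np.savez("pics/w1.npz",T=T,**d)
E
```

```text
[ 0.576  0.25   0.002  1.624 -0.     1.268 -0.993] [[-0.    -0.963 -0.269  0.074]
 [ 1.    -0.    -0.    -0.001]
 [ 0.    -0.269  0.963 -0.158]
 [ 0.     0.     0.     1.   ]] [[377.711   0.    318.353]
 [  0.    377.711 237.94 ]
 [  0.      0.      1.   ]]
```

View pics/w1.png

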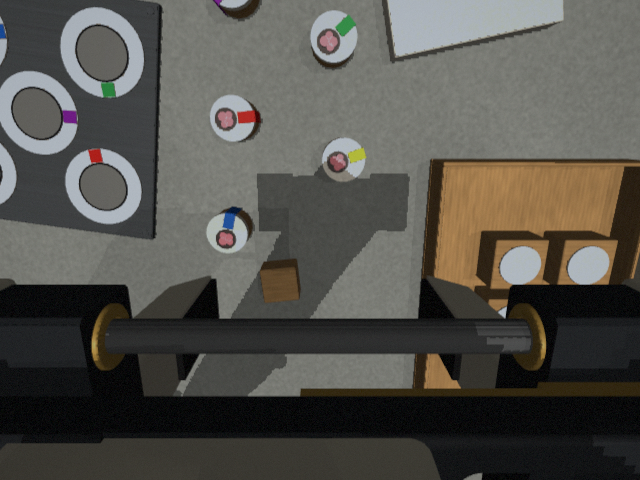

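The wrist view looks ahead of the fingers: pots at (233,118) red, (343,160) yellow, (228,232) blue, (333,38) green, and pads at left.

```bash
cat >> h.py <<'E'
COL=["red","yellow","green","blue","purple"]
def fitc(d,m,z,T):
    cs,_=cv2.findContours(m.astype(np.uint8),cv2.RETR_EXTERNAL,cv2.CHAIN_APPROX_NONE)
    c=max(cs,key=len)[:,0]; c=c[(c[:,0]>1)&(c[:,0]<638)&(c[:,1]>1)]
    p=cast(d,cv2.convexHull(c)[:,0],z,T)[:,:2].astype(np.float32)
    e,ax,_=cv2.fitEllipse(p); return np.array(e),np.array(ax)
def pots(d,T=None,zl=.04):
    W=cloud(d,T);ok=d["range_z"]>0;out={}
    top=ok&(W[...,2]>zl-.007)&(W[...,2]<zl+.008)
    for a,c,m in blobs(top,100):
        if len(np.argwhere(m))<100: continue
        try: e,ax=fitc(d,m,zl,T)
        except Exception: continue
        if not(38<ax[0]*1e3 and ax[1]*1e3<58): continue
        for k in COL:
            s=mask(d,k,110)&m
            if s.sum()<8: continue
            q=cast(d,np.argwhere(s)[:,::-1],zl,T)[:,:2]; v=q.mean(0)-e
            if np.hypot(*v)<.009: continue
            if (mask(d,"turq")&m).sum()>s.sum(): continue
            out[k]=(e,np.degrees(np.arctan2(v[1],v[0])),ax*1e3,np.median(W[m][:,2])*1e3,s.sum())
    return out
def pads(d,T=None,zp=.012):
    W=cloud(d,T);h=cv2.cvtColor(d["pixels"],cv2.COLOR_RGB2HSV);out={}
    ok=(d["range_z"]>0)&(abs(W[...,2]-zp)<.006)&(abs(W[...,0]-.52)<.2)&(abs(W[...,1]+.015)<.19)
    for a,c,m in blobs(ok&(h[...,1]<60)&(h[...,2]>120),150):
        try: e,ax=fitc(d,m,zp,T)
        except Exception: continue
        if not(75<ax[0]*1e3 and ax[1]*1e3<100): continue
        for k in COL:
            s=mask(d,k,110)&ok&(abs(np.hypot(W[...,0]-e[0],W[...,1]-e[1])-.036)<.012)
            if s.sum()<10: continue
            q=cast(d,np.argwhere(s)[:,::-1],zp,T)[:,:2]; v=q.mean(0)-e
            out[k]=(e,np.degrees(np.arctan2(v[1],v[0])),ax*1e3,np.median(W[m][:,2])*1e3,s.sum())
    return out
E
python3 - <<'E'
from h import *
np.set_printoptions(precision=4,suppress=True)
for f in("scene0","side0","w1"):
    d=dict(np.load(f"pics/{f}.npz"));T=d.pop("T",None)
    print(f)
    for n,g in(("pot",pots),("pad",pads)):
        for k,v in g(d,T).items(): print(n,k,v[0],"ang %.1f"%v[1],v[2],"z %.1f"%v[3],v[4])
E
```

```text
scene0
pot blue [ 0.3877 -0.2364] ang -7.3 [49.4672 55.0105] z 40.1 28
pot red [ 0.4733 -0.3724] ang 118.1 [48.5826 55.0187] z 40.2 19
pot yellow [ 0.4733 -0.3724] ang -73.0 [48.5826 55.0187] z 40.2 37
pot purple [ 0.6478 -0.2567] ang 130.9 [48.7549 53.1303] z 40.0 27
pot green [ 0.5976 -0.3597] ang -49.2 [48.4254 52.8204] z 40.0 41
pad yellow [0.4595 0.067 ] ang -26.5 [93.753  96.0483] z 11.8 20
pad red [ 0.4381 -0.0813] ang 5.5 [93.9777 95.3555] z 11.8 22
pad purple [ 0.5226 -0.0178] ang -95.3 [93.8134 95.9813] z 11.9 19
pad blue [0.6075 0.0455] ang -88.5 [93.7671 95.8734] z 11.9 20
pad green [ 0.5859 -0.1027] ang -178.2 [93.7669 95.2325] z 12.0 19
side0
pot purple [ 0.6426 -0.2502] ang 132.2 [48.261  56.3379] z 39.1 8
pot red [ 0.512  -0.2438] ang -78.9 [47.7028 56.744 ] z 39.6 13
pot blue [ 0.3836 -0.23  ] ang -22.0 [49.863  54.5718] z 39.6 9
pad red [ 0.4352 -0.0789] ang 4.4 [95.2713 97.2707] z 11.4 17
pad purple [ 0.5204 -0.0154] ang -95.6 [95.5729 97.1781] z 11.6 14
pad blue [0.605  0.0481] ang -88.2 [95.795  96.9428] z 11.5 13
pad yellow [0.4569 0.0694] ang -26.0 [95.6767 96.1521] z 11.5 25
w1
pot green [ 0.5981 -0.3575] ang -48.8 [48.396  49.9656] z 40.8 215
pot red [ 0.4736 -0.37  ] ang 119.2 [48.2427 48.8861] z 40.6 30
pot yellow [ 0.4736 -0.37  ] ang -72.9 [48.2427 48.8861] z 40.6 172
pot blue [ 0.3889 -0.2341] ang -10.6 [48.3357 51.1444] z 40.6 175
pad green [ 0.5871 -0.1006] ang -178.3 [91.6824 92.1421] z 12.5 156
pad purple [ 0.5235 -0.0155] ang -95.1 [91.1979 92.3242] z 12.4 152
pad red [ 0.4385 -0.0792] ang 5.6 [91.6414 92.3215] z 12.3 153
```

Call:
carry_out([
  [1,-0.2,-1,0,0,0,0],
  [1,-0.2,-1,0,0,0,0],
  [1,-0.2,-1,0,0,0,0],
  [1,-0.2,-1,0,0,0,0],
  [1,-0.2,-1,0,0,0,0],
  [1,-0.2,-1,0,0,0,0],
  [1,-0.2,-1,0,0,0,0],
  [1,-0.2,-1,0,0,0,0],
])

```text
clock: 2.35
position: [0.3881, -0.1434, 0.3142]
ee_rot: [3.141, -0.006, -0.0]
force: [-0.5, -0.1, -0.4]
width: 1.004
gripper_force: 0.0
```

Call:
carry_out([
  [1,0,-1,0,0,0,0],
  [1,0,-1,0,0,0,0],
  [1,0,-1,0,0,0,0],
  [1,0,-1,0,0,0,0],
  [1,0,-0.8,0,0,0,0],
  [1,0,0,0,0,0,0],
  [1,0,0,0,0,0,0],
])

```text
clock: 3.05
position: [0.3889, -0.0243, 0.3142]
ee_rot: [3.141, -0.003, -0.0]
force: [0.6, -0.1, -0.6]
width: 0.999
gripper_force: 0.0
```

```bash
sed -i 's/s=mask(d,k,110)&m$/s=mask(d,k,170 if k=="red" else 110)\&m/' h.py; cat > m.py <<'E'
from h import *; import sys
from cell import arm
np.set_printoptions(precision=4,suppress=True)
def show(tag,what="ab"):
    d,T,s=wrist(arm,tag); np.savez(f"pics/{tag}.npz",T=T,**d); print(s["position"],s["ee_rot"],"q",s["joints"].round(2),"t",s["clock"])
    for n,g in(("pot",pots),("pad",pads)):
        for k,v in g(d,T,*([] if n=="pad" or len(sys.argv)<3 else [float(sys.argv[2])])).items(): print(n,k,v[0],"ang %.1f"%v[1],v[2],"z %.1f"%v[3],v[4])
    return d,T
if __name__=="__main__": show(sys.argv[1])
E
python3 - <<'E'
from m import *
import sys; sys.argv=["x"]
d,T=show("w2"); W=cloud(d,T); P=W[(abs(W[...,0]-.58)<.13)&(abs(W[...,1]-.23)<.07)]
for lo,hi in((.025,.032),(.055,.065)):
    q=P[(P[:,2]>lo)&(P[:,2]<hi)][:,:2]
    if len(q)>8: print(" lock",lo,len(q),cv2.minAreaRect(q.astype(np.float32)))
E
```

```text
[ 0.3889 -0.0243  0.3142] [ 3.1411 -0.0035 -0.0001] q [ 0.23 -0.01 -0.3   1.93 -0.    1.22 -1.64] t 3.05
pot red [ 0.5175 -0.2463] ang -84.8 [48.4276 52.9356] z 40.6 185
pot blue [ 0.3888 -0.232 ] ang -20.6 [49.1407 51.8012] z 40.5 165
pad purple [ 0.5236 -0.0161] ang -95.1 [91.7956 92.0721] z 12.3 161
pad yellow [0.4599 0.0691] ang -26.3 [91.7958 92.2199] z 12.3 167
pad red [ 0.4388 -0.0796] ang 5.2 [91.3717 91.891 ] z 12.2 161
 lock 0.025 442 ((0.5489146709442139, 0.24078978598117828), (0.03721589222550392, 0.0968581810593605), 88.27310943603516)
 lock 0.055 335 ((0.5815830826759338, 0.232918381690979), (0.02246319316327572, 0.013129397295415401), 88.8166275024414)
```

View pics/w2.png

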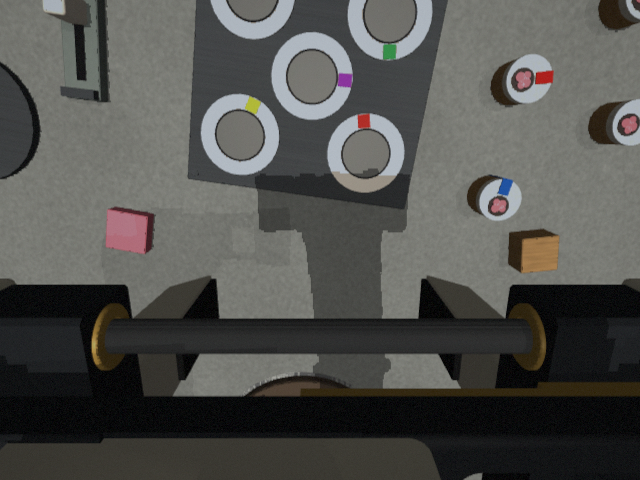

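Pads, lock track (62–108 px columns, top left) and blue/red pots are visible. Moving above the lock for a closer look.

Call:
carry_out([
  [1,0.4,-1,0.2,0,0,0],
  [1,0.4,-1,0.2,0,0,0],
  [1,0.4,-1,0.2,0,0,0],
  [1,0.4,-1,0.2,0,0,0],
  [1,0.4,-1,0.2,0,0,0],
  [1,0.4,-1,0.2,0,0,0],
  [1,0.4,-1,0.2,0,0,0],
  [1,0.4,-1,0.2,0,0,0],
])

```text
clock: 3.9
position: [0.4703, 0.1759, 0.2737]
ee_rot: [3.141, -0.007, -0.0]
force: [0.7, 0.5, -0.8]
width: 1.001
gripper_force: 0.0
```

Call:
carry_out([
  [1,0.4,-1,0.2,0,0,0.4],
  [1,0.4,-1,0.2,0,0,0.4],
  [1,0.4,-0.3,0.2,0,0,0.4],
  [1,0,0,0,0,0,0],
  [1,0,0,0,0,0,0],
  [1,0,0,0,0,0,0],
])

```text
clock: 4.5
position: [0.5008, 0.2315, 0.2594]
ee_rot: [3.135, -0.192, 0.0]
force: [0.0, -0.1, -0.0]
width: 1.004
gripper_force: 0.0
```

```bash
sed -i 's/zl-.007)/zl-.004)/' h.py; python3 - <<'E'
from m import *
import sys; sys.argv=["x"]
d,T=show("w3"); W=cloud(d,T); P=W[(abs(W[...,0]-.58)<.13)&(abs(W[...,1]-.23)<.07)]
for lo,hi in((.024,.032),(.055,.065)):
    q=P[(P[:,2]>lo)&(P[:,2]<hi)]
    if len(q)>8: print(" lock",lo,len(q),np.median(q[:,2]),cv2.minAreaRect(q[:,:2].astype(np.float32)))
E
```

```text
[0.5008 0.2315 0.2594] [ 3.1351 -0.1917  0.0002] q [-0.18  0.33 -0.46  1.68  0.16  1.17 -2.37] t 4.5
pad blue [0.6084 0.0473] ang -88.5 [91.9906 92.3673] z 12.2 233
pad purple [ 0.5234 -0.0161] ang -94.8 [91.7253 92.5141] z 12.1 188
pad yellow [0.4599 0.0689] ang -26.6 [91.9191 92.5526] z 12.1 182
pad red [ 0.4384 -0.0793] ang 4.3 [91.2562 92.5362] z 12.0 197
 lock 0.024 858 0.02832513843816445 ((0.5851593017578125, 0.23346924781799316), (0.03586382046341896, 0.16781020164489746), 83.34884643554688)
 lock 0.055 658 0.05903398627532827 ((0.5877662301063538, 0.23321034014225006), (0.021869875490665436, 0.023568537086248398), 82.99259948730469)
```

View pics/w3.png

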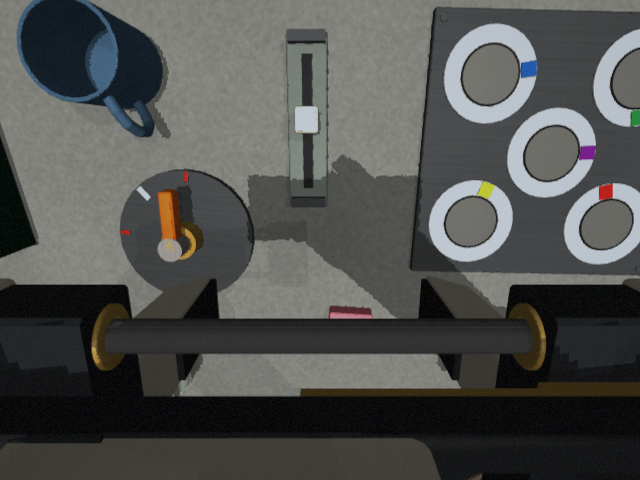

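The white grip is at (306,120), mid-track; the handle points close to the closed tick at (186,176), with the white bar at (143,193). Descending over the grip and sliding it to the near end.

Call:
carry_out([
  [1,0.7,-0.1,0.7,0,0,0],
  [1,0.7,-0.1,0.9,0,0,0],
  [1,0.7,-0.1,1,0,0,0],
  [1,0.7,-0.1,1,0,0,0],
  [1,0.57,-0.09,1,0,0,0],
  [1,0,0,1,0,0,0],
  [1,0,0,1,0,0,0],
  [1,0,0,1,0,0,0],
])

```text
clock: 5.35
position: [0.5861, 0.234, 0.0687]
ee_rot: [-3.136, 0.191, -0.001]
force: [-0.4, -0.4, 0.1]
width: 1.003
gripper_force: 0.0
```

Call:
carry_out([
  [1,0,0,0.8,0,0,0],
  [1,0,0,0.56,0,0,0],
  [0,0,0,0,0,0,0],
  [0,0,0,0,0,0,0],
  [0,0,0,0,0,0,0],
  [0,0,0,0,0,0,0],
  [0,0,0,0,0,0,0],
], squeeze=15)

```text
clock: 6.05
position: [0.5862, 0.2351, 0.036]
ee_rot: [-3.135, 0.19, -0.002]
force: [-1.5, 0.2, 0.9]
width: 0.614
gripper_force: 0.0
```

Call:
carry_out([
  [0,-0.4,0,0,0,0,0],
  [0,-0.4,0,0,0,0,0],
  [0,-0.4,0,0,0,0,0],
  [0,-0.4,0,0,0,0,0],
  [0,-0.3,0,0,0,0,0],
  [0,-0.25,0,0,0,0,0],
  [0,-0.15,0,0,0,0,0],
  [0,0,0,0,0,0,0],
])

```text
clock: 6.85
position: [0.5283, 0.242, 0.0353]
ee_rot: [3.136, -0.19, -0.0]
force: [0.2, -0.4, -0.1]
width: 0.006
gripper_force: 0.0
```

Call:
carry_out([
  [1,0,0,0,0,0,0],
  [1,0,0,0,0,0,0],
  [1,0,0,0,0,0,0],
  [1,0,0,0,0,0,0],
  [1,0,0,0,0,0,0],
  [1,0,0,0,0,0,0],
  [1,0,0,0,0,0,0],
  [1,0,0,0,0,0,0],
])

```text
clock: 7.65
position: [0.5287, 0.2419, 0.0352]
ee_rot: [3.136, -0.19, 0.0]
force: [-0.5, 0.6, -0.6]
width: 0.653
gripper_force: 0.0
```

```bash
python3 - <<'E'
from h import *
from cell import arm
np.set_printoptions(precision=4,suppress=True)
s=arm.observe();print(s["width"],s["position"])
for n in("scene","side"):
    d=arm.get_image(n);W=cloud(d);h=cv2.cvtColor(d["pixels"],cv2.COLOR_RGB2HSV)
    m=(abs(W[...,0]-.58)<.13)&(abs(W[...,1]-.23)<.05)&(abs(W[...,2]-.059)<.006)
    m&=(h[...,2]>130)&(h[...,1]<40); q=W[m]; print(n,len(q),q.mean(0) if len(q) else 0)
E
```

```text
0.652780969340052 [0.5287 0.2419 0.0352]
scene 39 [0.5876 0.2303 0.0581]
side 0 0
```

Call:
carry_out([
  [1,0.5,0,0,0,0,0],
  [1,0.5,0,0,0,0,0],
  [1,0.5,0.05,0,0,0,0],
  [1,0.5,0,0,0,0,0],
  [1,0.34,0,0,0,0,0],
  [0,0,0,0,0,0,0],
  [0,0,0,0,0,0,0],
  [0,0,0,0,0,0,0],
])

```text
clock: 8.55
position: [0.5859, 0.2338, 0.0351]
ee_rot: [3.136, -0.189, -0.001]
force: [-0.3, 0.3, -0.1]
width: 0.786
gripper_force: 0.0
```

Call:
carry_out([
  [0,0,0,0,0,0,0],
  [0,0,0,0,0,0,0],
  [0,0,0,0,0,0,0],
  [0,0,0,0,0,0,0],
  [0,0,0,0,0,0,0],
  [0,0,0,0,0,0,0],
  [0,0,0,0,0,0,0],
  [0,0,0,0,0,0,0],
])

```text
clock: 9.35
position: [0.5866, 0.2325, 0.0352]
ee_rot: [3.134, -0.191, -0.0]
force: [-1.7, -4.8, 4.1]
width: 0.241
gripper_force: 15.0
```

Call:
carry_out([
  [0,-0.4,0,0,0,0,0],
  [0,-0.4,0,0,0,0,0],
  [0,-0.4,0,0,0,0,0],
  [0,-0.4,0,0,0,0,0],
  [0,-0.3,0,0,0,0,0],
  [0,-0.25,0,0,0,0,0],
  [0,-0.15,0,0,0,0,0],
  [0,0,0,0,0,0,0],
])

```text
clock: 10.15
position: [0.5329, 0.2387, 0.0355]
ee_rot: [3.135, -0.194, 0.009]
force: [12.7, -5.9, -6.2]
width: 0.24
gripper_force: 15.0
```

Call:
carry_out([
  [0.6,0,0,0,0,0,0],
  [0.6,0,0,0,0,0,0],
  [0.6,0,0,0,0,0,0],
  [0.6,0,0,0,0,0,0],
  [0.6,0,0,-1,0,0,0],
  [0.6,0,0,-1,0,0,0],
  [0.6,-0.5,0,-1,0,0,0],
  [0.6,-0.5,0,-1,0,0,0],
])

```text
clock: 10.95
position: [0.5042, 0.2437, 0.136]
ee_rot: [-3.136, 0.19, 0.0]
force: [0.7, 0.5, -0.6]
width: 0.6
gripper_force: 0.0
```

Call:
carry_out([
  [0.8,-0.5,0,-1,0,0,-0.4],
  [0.8,-0.5,0,-1,0,0,-0.4],
  [0.8,-0.5,0,-1,0,0,-0.4],
  [0.8,-0.5,0,-1,0,0,0],
  [0.8,0,0,-0.5,0,0,0],
  [0.8,0,0,0,0,0,0],
  [0.8,0,0,0,0,0,0],
])

```text
clock: 11.65
position: [0.4553, 0.2461, 0.2468]
ee_rot: [3.141, -0.003, -0.001]
force: [0.7, -0.0, -0.1]
width: 0.802
gripper_force: 0.0
```

```bash
python3 - <<'E'
from m import *
import sys; sys.argv=["x"]
for f in("w1","w2"):
    d=dict(np.load(f"pics/{f}.npz"));T=d.pop("T",None)
    for k,v in pots(d,T).items(): print(f,k,v[0],"ang %.1f"%v[1],v[2],"z %.1f"%v[3],v[4])
d,T=show("w4"); W=cloud(d,T); P=W[(abs(W[...,0]-.58)<.13)&(abs(W[...,1]-.23)<.07)]
for lo,hi in((.024,.032),(.055,.065)):
    q=P[(P[:,2]>lo)&(P[:,2]<hi)]
    if len(q)>8: print(" lock",lo,len(q),np.median(q[:,2]),cv2.minAreaRect(q[:,:2].astype(np.float32)))
E
```

```text
w1 green [ 0.5982 -0.3576] ang -49.1 [48.4233 49.5586] z 40.8 215
w1 red [ 0.518 -0.248] ang -85.9 [48.1684 49.6994] z 40.7 180
w1 yellow [ 0.4736 -0.37  ] ang -72.5 [48.0298 48.8949] z 40.6 172
w1 blue [ 0.3887 -0.2338] ang -11.4 [48.0764 50.4937] z 40.6 170
w2 red [ 0.5177 -0.247 ] ang -85.3 [48.1269 51.6344] z 40.6 185
w2 blue [ 0.3886 -0.2326] ang -18.0 [49.3339 50.0962] z 40.5 165
[0.4553 0.2461 0.2468] [ 3.1411 -0.0032 -0.0006] q [-0.2   0.29 -0.5   1.77  0.15  1.12 -2.33] t 11.65
pad blue [0.6084 0.0473] ang -88.2 [91.9138 92.3501] z 12.3 255
pad purple [ 0.5234 -0.0162] ang -95.1 [91.9712 92.4596] z 12.2 206
pad yellow [0.4599 0.0689] ang -26.8 [91.9798 92.5335] z 12.2 197
 lock 0.024 392 0.028312992309821372 ((0.5064361095428467, 0.24259686470031738), (0.03587641194462776, 0.010045248083770275), 83.26712036132812)
 lock 0.055 687 0.05899761751414362 ((0.5351250171661377, 0.2393197864294052), (0.0219352375715971, 0.023864157497882843), 83.58464813232422)
```

Lock grip sits at the near stop (≈0 mm). Next the pots.

Call:
carry_out([
  [0.8,0,1,-0.5,0,0,0],
  [0.8,0,1,-0.5,0,0,0],
  [0.8,0,1,-0.5,0,0,0],
  [0.8,0,1,-0.5,0,0,0],
  [0.8,0,1,-0.5,0,0,0],
  [0.8,0,1,-0.5,0,0,0],
  [0.8,0,1,0,0,0,0],
  [0.8,0,1,0,0,0,0],
])

```text
clock: 12.5
position: [0.4547, 0.0451, 0.3217]
ee_rot: [3.141, -0.003, -0.002]
force: [0.1, 0.6, -0.6]
width: 0.799
gripper_force: 0.0
```

Call:
carry_out([
  [0.8,-0.1,1,0,0,0,0],
  [0.8,-0.1,1,0,0,0,0],
  [0.8,-0.1,1,0,0,0,0],
  [0.8,-0.1,1,0,0,0,0],
  [0.8,-0.1,1,0,0,0,0],
  [0.8,-0.1,1,0,0,0,0],
  [0.8,-0.1,1,0,0,0,0],
  [0.8,-0.1,1,0,0,0,0],
])

```text
clock: 13.3
position: [0.4339, -0.1548, 0.3212]
ee_rot: [-3.141, 0.003, 0.004]
force: [0.7, 0.2, -0.2]
width: 0.796
gripper_force: 0.0
```

Call:
carry_out([
  [0.8,-0.1,1,0,0,0,0],
  [0.8,-0.1,1,0,0,0,0],
  [0.8,-0.1,1,0,0,0,0],
  [0.8,-0.1,1,0,0,0,0],
  [0.8,-0.1,1,0,0,0,0],
  [0.8,0,0,0,0,0,0],
  [0.8,0,0,0,0,0,0],
  [0.8,0,0,0,0,0,0],
])

```text
clock: 14.1
position: [0.4218, -0.2775, 0.3219]
ee_rot: [-3.141, 0.0, 0.002]
force: [0.6, -0.2, 1.5]
width: 0.798
gripper_force: 0.0
```

```bash
cat > plan.py <<'E'
# plan.py x y z yawdeg : rows from the measured pose to the goal, in the units of the moves
import sys,numpy as np
from h import *; from cell import arm
def plan(R,p,g,yaw):
    c,s_=np.cos(yaw),np.sin(yaw); G=np.array([[c,s_,0],[s_,-c,0],[0,0,-1]])
    w=Rt.from_matrix(R.T@G).as_rotvec(); v=R.T@(np.asarray(g)-p)
    return v/.025,w/.1,G
if __name__=="__main__":
    s=arm.observe();T=toolT(s);R=T[:3,:3]
    x,y,z,a=map(float,sys.argv[1:5]);
    v,w,G=plan(R,T[:3,3],[x,y,z],np.radians(a)); print("shift units",v.round(2),"turn units",w.round(2),"| shift in goal axes",(G.T@([x,y,z]-T[:3,3])/.025).round(2))
E
python3 m.py w5
```

```text
[ 0.4218 -0.2775  0.3219] [-3.1405  0.0005  0.0019] q [ 0.56  0.18 -0.1   1.7   0.02  1.27 -1.11] t 14.1
pot green [ 0.5982 -0.3574] ang -50.0 [48.157  49.8969] z 40.7 206
pot red [ 0.5179 -0.2478] ang -85.9 [48.0194 49.0517] z 40.7 165
pot yellow [ 0.4735 -0.3698] ang -72.7 [48.1646 49.4291] z 40.6 165
pot blue [ 0.3887 -0.2335] ang -12.4 [48.0428 50.0331] z 40.6 157
pad green [ 0.5871 -0.1007] ang -178.1 [91.9675 92.2717] z 12.4 151
pad purple [ 0.5236 -0.0157] ang -95.3 [92.0273 92.4591] z 12.4 151
pad yellow [0.4599 0.0694] ang -25.9 [91.8991 92.4514] z 12.4 158
pad red [ 0.4385 -0.0792] ang 5.3 [91.9532 92.5333] z 12.3 148
```

Call:
carry_out([
  [0.8,0.64,-0.2,1,0,0,0],
  [0.8,0.64,-0.2,1,0,0,0],
  [0.8,0.64,-0.2,1,0,0,0],
  [0.8,0.64,-0.2,1,0,0,0],
  [0.8,0.64,-0.2,1,0,0,0],
  [0.8,0.64,-0.19,1,0,0,0],
  [0.8,0,0,1,0,0,0],
  [0.8,0,0,1,0,0,0],
])

```text
clock: 14.95
position: [0.5185, -0.2472, 0.1216]
ee_rot: [-3.141, -0.002, -0.001]
force: [0.9, -0.2, -0.1]
width: 0.802
gripper_force: 0.0
```

Call:
carry_out([
  [0.8,0,0,1,0,0,0],
  [0.8,0,0,1,0,0,0],
  [0.8,0,0,1,0,0,0],
  [0.8,0,0,0.8,0,0,0],
  [0.8,0,0,0.5,0,0,0],
  [0.8,0,0,0.26,0,0,0],
  [0.8,0,0,0,0,0,0],
  [0.4,0,0,0,0,0,0],
], squeeze=12)

```text
clock: 15.75
position: [0.5183, -0.2488, 0.0095]
ee_rot: [3.141, -0.002, 0.002]
force: [-0.4, -0.3, 0.8]
width: 0.753
gripper_force: 0.0
```

Call:
carry_out([
  [0.4,0,0,0,0,0,0],
  [0.4,0,0,0,0,0,0],
  [0.4,0,0,0,0,0,0],
  [0.4,0,0,0,0,0,0],
  [0.4,0,0,0,0,0,0],
  [0.4,0,0,0,0,0,0],
  [0.4,0,0,-0.5,0,0,0],
  [0.4,0,0,-1,0,0,0],
])

```text
clock: 16.55
position: [0.5162, -0.2482, 0.0455]
ee_rot: [-3.14, 0.002, 0.006]
force: [1.2, -1.0, -0.2]
width: 0.517
gripper_force: 12.0
```

```bash
python3 plan.py 0.4386 -0.0793 0.021 91.2; python3 - <<'E'
from h import *
np.set_printoptions(precision=4,suppress=True)
L=[]
for f in("w1","w5"):
    d=dict(np.load(f"pics/{f}.npz"));T=d.pop("T");L.append((d,T,cloud(d,T)))
for k in COL:
    for nm,lo,hi in(("lid stripe",.036,.05),("bar",.006,.018)):
        o=[]
        for d,T,W in L:
            m=mask(d,k,170 if k=="red" else 110)&(W[...,2]>lo)&(W[...,2]<hi); b=[x for x in blobs(m,60) if 3<x[1][1] and 3<x[1][0]<636]
            if b: o.append((d,max(b,key=lambda x:x[0])[1],T))
        if len(o)==2: print(k,nm,ray2(o))
E
```

```text
shift units [-3.11 -6.75  1.  ] turn units [ -0.04   0.02 -15.93] | shift in goal axes [ 6.82 -2.96  0.98]
red lid stripe [ 0.5192 -0.263   0.0371]
red bar [ 0.4759 -0.0759  0.0129]
yellow lid stripe [ 0.4782 -0.3847  0.04  ]
green lid stripe [ 0.6082 -0.3693  0.0404]
green bar [ 0.5495 -0.1025  0.0134]
blue lid stripe [ 0.4038 -0.2368  0.0401]
purple bar [ 0.5202 -0.0526  0.0123]
```

Call:
carry_out([
  [0.4,0,0,-1,0,0,0],
  [0.4,-0.4,-0.9,-1,0,0,0],
  [0.4,-0.45,-0.95,-0.4,0,0,0],
  [0.4,-0.45,-0.98,0,0,0,0],
  [0.4,-0.45,-0.98,0,0,0,0],
  [0.4,-0.45,-0.98,0,0,0,0],
  [0.4,-0.45,-0.98,0,0,0,0],
  [0.4,-0.45,-0.98,0,0,0,0],
])

```text
clock: 17.35
position: [0.4399, -0.079, 0.1069]
ee_rot: [3.141, -0.002, 0.001]
force: [0.8, 0.2, -1.1]
width: 0.519
gripper_force: 12.0
```

Call:
carry_out([
  [0.4,0,0,0,0,0,-1],
  [0.4,0,0,0,0,0,-1],
  [0.4,0,0,0,0,0,-1],
  [0.4,0,0,0,0,0,-1],
  [0.4,0,0,0,0,0,-1],
  [0.4,0,0,0,0,0,-1],
  [0.4,0,0,0,0,0,-1],
  [0.4,0,0,0,0,0,-1],
])

```text
clock: 18.15
position: [0.4404, -0.08, 0.1068]
ee_rot: [2.891, 1.227, 0.0]
force: [0.4, 0.3, -1.3]
width: 0.514
gripper_force: 12.0
```

Call:
carry_out([
  [0.4,0,0,0,0,0,-1],
  [0.4,0,0,0,0,0,-1],
  [0.4,0,0,0,0,0,-1],
  [0.4,0,0,0,0,0,-1],
  [0.4,0,0,0,0,0,-1],
  [0.4,0,0,0,0,0,-1],
  [0.4,0,0,0,0,0,-1],
  [0.4,0,0,0,0,0,-0.9],
])

```text
clock: 18.95
position: [0.4404, -0.0801, 0.1068]
ee_rot: [2.197, 2.245, -0.001]
force: [0.0, -0.3, -1.0]
width: 0.522
gripper_force: 12.0
```

Call:
carry_out([
  [0.4,0,0,0,0,0,0],
  [0.4,0,0,0,0,0,0],
  [0.4,0,0,0,0,0,0],
])

```text
clock: 19.25
position: [0.4405, -0.08, 0.1064]
ee_rot: [2.204, 2.239, -0.0]
force: [-0.5, 0.4, -1.2]
width: 0.522
gripper_force: 12.0
```

```bash
python3 plan.py 0.4386 -0.0793 0.021 91.2;python3 plan.py 0.4386 -0.0793 0.021 91.2
```

```text
shift units [ 0.03 -0.07  3.42] turn units [ 0.    0.   -0.05] | shift in goal axes [ 0.03 -0.07  3.42]
shift units [ 0.03 -0.07  3.42] turn units [ 0.    0.   -0.05] | shift in goal axes [ 0.03 -0.07  3.42]
```

Call:
carry_out([
  [0.4,0.03,-0.07,1,0,0,0],
  [0.4,0,0,1,0,0,0],
  [0.4,0,0,0.6,0,0,0],
  [0.4,0,0,0.5,0,0,0],
  [0.4,0,0,0.32,0,0,0],
  [0.4,0,0,0,0,0,0],
  [0.8,0,0,0,0,0,0],
  [0.8,0,0,0,0,0,0],
])

```text
clock: 20.05
position: [0.4391, -0.0793, 0.0212]
ee_rot: [2.201, 2.24, 0.001]
force: [0.4, -0.5, 0.0]
width: 0.645
gripper_force: 0.0
```

Call:
carry_out([
  [0.8,0,0,0,0,0,0],
  [0.8,0,0,0,0,0,0],
  [0.8,0,0,0,0,0,0],
  [0.8,0,0,-0.5,0,0,0],
  [0.8,0,0,-1,0,0,0],
  [0.8,0,0,-1,0,0,0],
  [0.8,0,0,-1,0,0,0],
  [0.8,0,0,0,0,0,0],
])

```text
clock: 20.85
position: [0.4406, -0.0793, 0.1109]
ee_rot: [2.199, 2.238, 0.004]
force: [1.0, 0.1, -0.0]
width: 0.796
gripper_force: 0.0
```

```bash
cat > sc.py <<'E'
from h import *; from cell import arm
np.set_printoptions(precision=4,suppress=True)
d=arm.get_image("scene")
for z in(.04,.052):
    for k,v in pots(d,None,z).items(): print(z,k,v[0],"ang %.1f"%v[1],v[2].round(1),v[4])
E
python3 sc.py; python3 plan.py 0.3888 -0.2334 0.008 91
```

```text
0.04 blue [ 0.3872 -0.2356] ang -9.3 [48.2 53.6] 24
0.04 yellow [ 0.4721 -0.3719] ang -69.7 [48.3 52.1] 36
0.04 purple [ 0.6472 -0.2561] ang 130.3 [48.4 51.2] 27
0.04 green [ 0.5969 -0.3594] ang -47.9 [48.7 50.5] 36
0.052 red [ 0.4392 -0.0835] ang 12.5 [48.5 52.6] 16
shift units [-6.12 -2.16  4.06] turn units [ 0.03  0.01 -0.  ] | shift in goal axes [-6.12 -2.14  4.06]
```

Call:
carry_out([
  [0.8,-0.88,-0.3,0,0,0,0],
  [0.8,-0.88,-0.31,0,0,0,0],
  [0.8,-0.88,-0.31,0,0,0,0],
  [0.8,-0.87,-0.31,0,0,0,0],
  [0.8,-0.87,-0.31,0,0,0,0],
  [0.8,-0.87,-0.31,0,0,0,0],
  [0.8,-0.87,-0.31,0.5,0,0,0],
  [0.8,0,0,1,0,0,0],
])

```text
clock: 21.7
position: [0.3867, -0.2367, 0.0703]
ee_rot: [2.205, 2.235, -0.002]
force: [0.3, -0.2, -0.7]
width: 0.803
gripper_force: 0.0
```

Call:
carry_out([
  [0.8,0,0,1,0,0,0],
  [0.8,0,0,0.8,0,0,0],
  [0.8,0,0,0.5,0,0,0],
  [0.8,0,0,0.26,0,0,0],
  [0.8,0,0,0,0,0,0],
  [0.4,0,0,0,0,0,0],
  [0.4,0,0,0,0,0,0],
  [0.4,0,0,0,0,0,0],
])

```text
clock: 22.5
position: [0.3878, -0.2334, 0.0073]
ee_rot: [2.201, 2.24, 0.0]
force: [0.1, -0.5, 0.5]
width: 0.588
gripper_force: 0.0
```

Call:
carry_out([
  [0.4,0,0,0,0,0,0],
  [0.4,0,0,0,0,0,0],
  [0.4,0,0,0,0,0,0],
  [0.4,0,0,-0.5,0,0,0],
  [0.4,0,0,-1,0,0,0],
  [0.4,0,0,-1,0,0,0],
  [0.4,0,0,-1,0,0,0],
  [0.4,0,0,0,0,0,0],
])

```text
clock: 23.3
position: [0.3891, -0.2339, 0.0968]
ee_rot: [2.198, 2.238, 0.002]
force: [0.8, -0.1, -1.6]
width: 0.519
gripper_force: 12.0
```

```bash
python3 plan.py 0.6084 0.0474 0.021 14.5
```

```text
shift units [11.1   8.96  3.04] turn units [ 5.000e-02 -1.000e-02  1.335e+01] | shift in goal axes [11.31 -8.7   3.03]
```

Call:
carry_out([
  [0.4,0.925,0.747,0,0,0,0],
  [0.4,0.925,0.747,0,0,0,0],
  [0.4,0.925,0.747,0,0,0,0],
  [0.4,0.925,0.747,0,0,0,0],
  [0.4,0.925,0.747,0,0,0,0],
  [0.4,0.925,0.747,0,0,0,0],
  [0.4,0.925,0.747,0,0,0,0],
  [0.4,0.925,0.747,0,0,0,0],
])

```text
clock: 24.1
position: [0.5336, -0.0446, 0.0932]
ee_rot: [-2.201, -2.241, 0.001]
force: [0.8, -0.6, -1.9]
width: 0.515
gripper_force: 12.0
```

Call:
carry_out([
  [0.4,0.925,0.747,0,0,0,0],
  [0.4,0.925,0.747,0,0,0,0],
  [0.4,0.925,0.747,0,0,0,0],
  [0.4,0.925,0.747,0,0,0,0],
  [0.4,0,0,0,0,0,1],
  [0.4,0,0,0,0,0,1],
  [0.4,0,0,0,0,0,1],
  [0.4,0,0,0,0,0,1],
])

```text
clock: 24.9
position: [0.6059, 0.0482, 0.0928]
ee_rot: [-2.606, -1.754, 0.003]
force: [0.4, 0.5, -0.8]
width: 0.518
gripper_force: 12.0
```

Call:
carry_out([
  [0.4,0,0,0,0,0,1],
  [0.4,0,0,0,0,0,1],
  [0.4,0,0,0,0,0,1],
  [0.4,0,0,0,0,0,1],
  [0.4,0,0,0,0,0,1],
  [0.4,0,0,0,0,0,1],
  [0.4,0,0,0,0,0,1],
  [0.4,0,0,0,0,0,1],
])

```text
clock: 25.7
position: [0.6059, 0.0481, 0.0929]
ee_rot: [3.083, 0.6, -0.002]
force: [0.1, -0.2, -0.6]
width: 0.518
gripper_force: 12.0
```

Call:
carry_out([
  [0.4,0,0,0,0,0,1],
  [0.4,0,0,0,0,0,0.35],
  [0.4,0,0,0,0,0,0],
  [0.4,0,0,0,0,0,0],
  [0.4,0,0,0,0,0,0],
])

```text
clock: 26.2
position: [0.6065, 0.0483, 0.094]
ee_rot: [3.116, 0.4, -0.0]
force: [0.0, 0.3, -1.5]
width: 0.517
gripper_force: 12.0
```

```bash
python3 plan.py 0.6084 0.0474 0.020 14.5
```

```text
shift units [0.07 0.05 2.96] turn units [0.   0.   0.02] | shift in goal axes [0.07 0.05 2.96]
```

Call:
carry_out([
  [0.4,0.07,0.05,1,0,0,0],
  [0.4,0,0,0.8,0,0,0],
  [0.4,0,0,0.5,0,0,0],
  [0.4,0,0,0.4,0,0,0],
  [0.4,0,0,0.24,0,0,0],
  [0.4,0,0,0,0,0,0],
  [0.8,0,0,0,0,0,0],
  [0.8,0,0,0,0,0,0],
])

```text
clock: 27.0
position: [0.6093, 0.0477, 0.0216]
ee_rot: [-3.116, -0.397, -0.003]
force: [0.6, 0.4, 0.4]
width: 0.645
gripper_force: 0.0
```

Call:
carry_out([
  [0.8,0,0,0,0,0,0],
  [0.8,0,0,0,0,0,0],
  [0.8,0,0,0,0,0,0],
  [0.8,0,0,-0.5,0,0,0],
  [0.8,0,0,-1,0,0,0],
  [0.8,0,0,-1,0,0,0],
  [0.8,0,0,-1,0,0,0],
  [0.8,0,0,0,0,0,0],
])

```text
clock: 27.8
position: [0.6111, 0.048, 0.1128]
ee_rot: [-3.116, -0.397, -0.011]
force: [0.1, 0.2, 0.7]
width: 0.798
gripper_force: 0.0
```

```bash
python3 sc.py; python3 plan.py 0.4735 -0.3698 0.008 14.5
```

```text
0.04 yellow [ 0.4719 -0.3718] ang -70.1 [48.3 51.7] 34
0.04 purple [ 0.647  -0.2559] ang 130.5 [48.  50.9] 27
0.04 green [ 0.5969 -0.3597] ang -46.5 [47.9 52. ] 39
0.052 red [ 0.4394 -0.0836] ang 10.4 [48.7 52.9] 16
0.052 blue [0.6078 0.0446] ang -85.5 [47.4 53.7] 23
shift units [-9.5  14.8   4.08] turn units [ 0.01 -0.04  0.01] | shift in goal axes [-9.47 14.81  4.12]
```

Call:
carry_out([
  [0.8,-0.633,0.987,0,0,0,0],
  [0.8,-0.633,0.987,0,0,0,0],
  [0.8,-0.633,0.987,0,0,0,0],
  [0.8,-0.633,0.987,0,0,0,0],
  [0.8,-0.633,0.987,0,0,0,0],
  [0.8,-0.633,0.987,0,0,0,0],
  [0.8,-0.633,0.987,0,0,0,0],
  [0.8,-0.633,0.987,0,0,0,0],
])

```text
clock: 28.65
position: [0.5345, -0.1763, 0.1078]
ee_rot: [-3.116, -0.397, 0.002]
force: [0.5, -0.9, -0.1]
width: 0.802
gripper_force: 0.0
```

Call:
carry_out([
  [0.8,-0.633,0.987,0,0,0,0],
  [0.8,-0.633,0.987,0,0,0,0],
  [0.8,-0.633,0.987,0,0,0,0],
  [0.8,-0.633,0.987,0,0,0,0],
  [0.8,-0.633,0.987,0,0,0,0],
  [0.8,-0.633,0.987,0,0,0,0],
  [0.8,-0.633,0.987,0,0,0,0],
  [0.8,0,0,0,0,0,0],
])

```text
clock: 29.45
position: [0.4685, -0.3752, 0.1076]
ee_rot: [3.116, 0.387, -0.004]
force: [-0.5, -1.0, 0.1]
width: 0.804
gripper_force: 0.0
```

Call:
carry_out([
  [0.8,0,0,0,0,0,0],
  [0.8,0,0,0,0,0,0],
])

```text
clock: 29.65
position: [0.4719, -0.369, 0.1079]
ee_rot: [-3.115, -0.399, 0.0]
force: [0.5, 1.4, 0.6]
width: 0.802
gripper_force: 0.0
```

```bash
python3 plan.py 0.4735 -0.3698 0.008 14.5
```

```text
shift units [0.05 0.05 3.99] turn units [-0.01  0.    0.02] | shift in goal axes [0.05 0.05 3.99]
```

Call:
carry_out([
  [0.8,0.05,0.05,1,0,0,0],
  [0.8,0,0,1,0,0,0],
  [0.8,0,0,1,0,0,0],
  [0.8,0,0,0.6,0,0,0],
  [0.8,0,0,0.39,0,0,0],
  [0.8,0,0,0,0,0,0],
  [0.4,0,0,0,0,0,0],
  [0.4,0,0,0,0,0,0],
])

```text
clock: 30.45
position: [0.4739, -0.3717, 0.0096]
ee_rot: [3.115, 0.397, 0.002]
force: [0.1, 0.1, 0.8]
width: 0.673
gripper_force: 0.0
```

Call:
carry_out([
  [0.4,0,0,0,0,0,0],
  [0.4,0,0,0,0,0,0],
  [0.4,0,0,0,0,0,0],
  [0.4,0,0,0,0,0,0],
  [0.4,0,0,-0.5,0,0,0],
  [0.4,0,0,-1,0,0,0],
  [0.4,0,0,-1,0,0,0],
  [0.4,0,0,-1,0,0,0],
])

```text
clock: 31.25
position: [0.473, -0.3711, 0.0975]
ee_rot: [-3.116, -0.397, 0.0]
force: [0.8, 0.2, -1.5]
width: 0.522
gripper_force: 12.0
```

```bash
python3 plan.py 0.4599 0.0691 0.020 61
```

```text
shift units [  3.91 -17.18   3.1 ] turn units [-0.    0.   -8.11] | shift in goal axes [15.15 -9.    3.1 ]
```

Call:
carry_out([
  [0.4,0.217,-0.954,0,0,0,0],
  [0.4,0.217,-0.954,0,0,0,0],
  [0.4,0.217,-0.954,0,0,0,0],
  [0.4,0.217,-0.954,0,0,0,0],
  [0.4,0.217,-0.954,0,0,0,0],
  [0.4,0.217,-0.954,0,0,0,0],
  [0.4,0.217,-0.954,0,0,0,0],
  [0.4,0.217,-0.954,0,0,0,0],
])

```text
clock: 32.05
position: [0.4672, -0.1747, 0.0967]
ee_rot: [3.116, 0.397, 0.001]
force: [0.5, 0.3, -0.9]
width: 0.525
gripper_force: 12.0
```

Call:
carry_out([
  [0.4,0.217,-0.954,0,0,0,0],
  [0.4,0.217,-0.954,0,0,0,0],
  [0.4,0.217,-0.954,0,0,0,0],
  [0.4,0.217,-0.954,0,0,0,0],
  [0.4,0.217,-0.954,0,0,0,0],
  [0.4,0.217,-0.954,0,0,0,0],
  [0.4,0.217,-0.954,0,0,0,0],
  [0.4,0.217,-0.954,0,0,0,0],
])

```text
clock: 32.85
position: [0.4614, 0.0209, 0.0967]
ee_rot: [3.116, 0.397, 0.001]
force: [-0.8, -0.2, -1.5]
width: 0.517
gripper_force: 12.0
```

Call:
carry_out([
  [0.4,0.217,-0.954,0,0,0,0],
  [0.4,0.217,-0.954,0,0,0,0],
  [0.4,0,0,0,0,0,-1],
  [0.4,0,0,0,0,0,-1],
  [0.4,0,0,0,0,0,-1],
  [0.4,0,0,0,0,0,-1],
  [0.4,0,0,0,0,0,-1],
  [0.4,0,0,0,0,0,-1],
])

```text
clock: 33.65
position: [0.4601, 0.0687, 0.0966]
ee_rot: [2.857, 1.306, 0.001]
force: [0.2, 0.1, -0.9]
width: 0.521
gripper_force: 12.0
```

Call:
carry_out([
  [0.4,0,0,0,0,0,-1],
  [0.4,0,0,0,0,0,-1],
  [0.4,0,0,0,0,0,-0.1],
  [0.4,0,0,0,0,0,0],
  [0.4,0,0,0,0,0,0],
  [0.4,0,0,0,0,0,0],
])

```text
clock: 34.25
position: [0.46, 0.0689, 0.0961]
ee_rot: [2.709, 1.591, 0.0]
force: [-0.3, 0.8, -1.0]
width: 0.519
gripper_force: 12.0
```

```bash
python3 plan.py 0.4599 0.0691 0.020 61
```

```text
shift units [ 0.01 -0.01  3.04] turn units [ 0.    0.   -0.02] | shift in goal axes [ 0.01 -0.01  3.04]
```

Call:
carry_out([
  [0.4,0,0,1,0,0,0],
  [0.4,0,0,0.8,0,0,0],
  [0.4,0,0,0.6,0,0,0],
  [0.4,0,0,0.4,0,0,0],
  [0.4,0,0,0.24,0,0,0],
  [0.4,0,0,0,0,0,0],
  [0.8,0,0,0,0,0,0],
  [0.8,0,0,0,0,0,0],
])

```text
clock: 35.05
position: [0.4604, 0.069, 0.0204]
ee_rot: [2.707, 1.593, 0.001]
force: [-0.4, -1.1, 0.3]
width: 0.644
gripper_force: 0.0
```

Call:
carry_out([
  [0.8,0,0,0,0,0,0],
  [0.8,0,0,0,0,0,0],
  [0.8,0,0,0,0,0,0],
  [0.8,0,0,-0.5,0,0,0],
  [0.8,0,0,-1,0,0,0],
  [0.8,0,0,-1,0,0,0],
  [0.8,0,0,-1,0,0,0],
  [0.8,0,0,-1,0,0,0],
])

```text
clock: 35.85
position: [0.4597, 0.0688, 0.1335]
ee_rot: [-2.708, -1.593, 0.0]
force: [0.7, 0.1, -0.3]
width: 0.794
gripper_force: 0.0
```

```bash
python3 sc.py; python3 plan.py 0.56 -0.36 0.26 61
```

```text
0.04 purple [ 0.6472 -0.2561] ang 130.5 [48.3 51.2] 27
0.04 green [ 0.5971 -0.3594] ang -48.5 [48.7 51.1] 37
0.052 yellow [0.4601 0.0638] ang -19.3 [47.8 55.8] 14
0.052 red [ 0.4398 -0.0839] ang 13.4 [48.6 54.2] 16
0.052 blue [0.6079 0.0445] ang -87.1 [47.9 53.6] 22
shift units [-13.1   11.8   -4.92] turn units [ 0.04 -0.03 -0.01] | shift in goal axes [-13.12  11.77  -4.92]
```

Call:
carry_out([
  [0.8,-0.94,0.84,-0.35,0,0,0],
  [0.8,-0.94,0.84,-0.35,0,0,0],
  [0.8,-0.94,0.84,-0.35,0,0,0],
  [0.8,-0.94,0.84,-0.35,0,0,0],
  [0.8,-0.94,0.84,-0.35,0,0,0],
  [0.8,-0.94,0.84,-0.35,0,0,0],
  [0.8,-0.94,0.84,-0.35,0,0,0],
  [0.8,-0.94,0.84,-0.35,0,0,0],
])

```text
clock: 36.7
position: [0.5155, -0.1784, 0.2027]
ee_rot: [-2.708, -1.593, 0.0]
force: [0.9, -1.1, 0.4]
width: 0.801
gripper_force: 0.0
```

Call:
carry_out([
  [0.8,-0.94,0.84,-0.35,0,0,0],
  [0.8,-0.94,0.84,-0.35,0,0,0],
  [0.8,-0.94,0.84,-0.35,0,0,0],
  [0.8,-0.94,0.84,-0.35,0,0,0],
  [0.8,-0.94,0.84,-0.35,0,0,0],
  [0.8,-0.94,0.84,-0.35,0,0,0],
  [0.8,0,0,0,0,0,0],
  [0.8,0,0,0,0,0,0],
])

```text
clock: 37.5
position: [0.5569, -0.362, 0.2544]
ee_rot: [-2.708, -1.591, 0.0]
force: [-0.1, 0.7, 0.1]
width: 0.798
gripper_force: 0.0
```

Call:
carry_out([
  [0.8,0,0,0,0,0,0],
])

```text
clock: 37.6
position: [0.5572, -0.3602, 0.2545]
ee_rot: [-2.706, -1.594, -0.0]
force: [-0.6, 0.4, -0.2]
width: 0.801
gripper_force: 0.0
```

```bash
python3 m.py w6; python3 plan.py 0.6485 -0.254 0.008 61
```

```text
[ 0.5572 -0.3602  0.2545] [-2.7057 -1.5941 -0.    ] q [ 0.66  0.5  -0.26  1.41  0.13  1.25 -0.12] t 37.6
pot purple [ 0.6486 -0.2533] ang 134.9 [48.6266 49.2389] z 40.7 277
pot green [ 0.5983 -0.3571] ang -51.9 [48.0906 49.3345] z 40.6 202
shift units [5.47 1.15 9.87] turn units [-0.01 -0.01  0.01] | shift in goal axes [5.48 1.14 9.87]
```

Call:
carry_out([
  [0.8,0.92,0.19,1,0,0,0],
  [0.8,0.92,0.19,1,0,0,0],
  [0.8,0.92,0.19,1,0,0,0],
  [0.8,0.92,0.19,0.9,0,0,0],
  [0.8,0.91,0.19,0.9,0,0,0],
  [0.8,0.91,0.19,0.9,0,0,0],
  [0.8,0,0,1,0,0,0],
  [0.8,0,0,1,0,0,0],
])

```text
clock: 38.45
position: [0.6495, -0.2524, 0.0617]
ee_rot: [-2.704, -1.598, -0.001]
force: [-0.5, -1.3, -1.0]
width: 0.8
gripper_force: 0.0
```

Call:
carry_out([
  [0.8,0,0,1,0,0,0],
  [0.8,0,0,0.7,0,0,0],
  [0.8,0,0,0.47,0,0,0],
  [0.8,0,0,0,0,0,0],
  [0.8,0,0,0,0,0,0],
  [0.4,0,0,0,0,0,0],
  [0.4,0,0,0,0,0,0],
  [0.4,0,0,0,0,0,0],
])

```text
clock: 39.25
position: [0.6493, -0.2553, 0.0091]
ee_rot: [2.707, 1.593, 0.001]
force: [0.6, 0.0, 0.0]
width: 0.588
gripper_force: 0.0
```

Call:
carry_out([
  [0.4,0,0,0,0,0,0],
  [0.4,0,0,0,0,0,0],
  [0.4,0,0,0,0,0,0],
  [0.4,0,0,-0.5,0,0,0],
  [0.4,0,0,-1,0,0,0],
  [0.4,0,0,-1,0,0,0],
  [0.4,0,0,-1,0,0,0],
  [0.4,0,0,0,0,0,0],
])

```text
clock: 40.05
position: [0.6514, -0.2558, 0.1004]
ee_rot: [2.703, 1.591, 0.007]
force: [1.6, 0.3, -0.9]
width: 0.52
gripper_force: 12.0
```

```bash
python3 plan.py 0.5235 -0.0159 0.020 191; python3 plan.py 0.5235 -0.0159 0.020 61
```

```text
shift units [ 5.9  -9.15  3.16] turn units [  0.05   0.07 -22.7 ] | shift in goal axes [ 3.19 10.4   3.21]
shift units [ 5.9  -9.15  3.16] turn units [ 0.07 -0.01 -0.01] | shift in goal axes [ 5.91 -9.13  3.21]
```

Call:
carry_out([
  [0.4,0.59,-0.915,0,0,0,0],
  [0.4,0.59,-0.915,0,0,0,0],
  [0.4,0.59,-0.915,0,0,0,0],
  [0.4,0.59,-0.915,0,0,0,0],
  [0.4,0.59,-0.915,0,0,0,0],
  [0.4,0.59,-0.915,0,0,0,0],
  [0.4,0.59,-0.915,0,0,0,0],
  [0.4,0.59,-0.915,0,0,0,0],
])

```text
clock: 40.85
position: [0.5453, -0.0622, 0.0954]
ee_rot: [-2.707, -1.593, 0.001]
force: [0.4, -0.3, -0.6]
width: 0.518
gripper_force: 12.0
```

Call:
carry_out([
  [0.4,0.59,-0.915,0,0,0,0],
  [0.4,0.59,-0.915,0,0,0,0],
  [0.4,0,0,0,0,0,-1],
  [0.4,0,0,0,0,0,-1],
  [0.4,0,0,0,0,0,-1],
  [0.4,0,0,0,0,0,-1],
  [0.4,0,0,0,0,0,-1],
  [0.4,0,0,0,0,0,-1],
])

```text
clock: 41.65
position: [0.5202, -0.0152, 0.0954]
ee_rot: [-2.111, -2.326, 0.001]
force: [0.1, -0.1, -0.5]
width: 0.522
gripper_force: 12.0
```

Call:
carry_out([
  [0.4,0,0,0,0,0,-1],
  [0.4,0,0,0,0,0,-1],
  [0.4,0,0,0,0,0,-1],
  [0.4,0,0,0,0,0,-1],
  [0.4,0,0,0,0,0,-1],
  [0.4,0,0,0,0,0,-1],
  [0.4,0,0,0,0,0,-1],
  [0.4,0,0,0,0,0,-1],
])

```text
clock: 42.45
position: [0.5202, -0.0152, 0.0954]
ee_rot: [-1.038, -2.964, 0.0]
force: [-0.3, -0.7, -1.9]
width: 0.522
gripper_force: 12.0
```

Call:
carry_out([
  [0.4,0,0,0,0,0,-1],
  [0.4,0,0,0,0,0,-1],
  [0.4,0,0,0,0,0,-1],
  [0.4,0,0,0,0,0,-1],
  [0.4,0,0,0,0,0,-1],
  [0.4,0,0,0,0,0,-1],
  [0.4,0,0,0,0,0,-1],
  [0.4,0,0,0,0,0,-1],
])

```text
clock: 43.25
position: [0.5203, -0.0153, 0.0954]
ee_rot: [0.198, -3.135, 0.0]
force: [-0.1, 0.7, -0.9]
width: 0.523
gripper_force: 12.0
```

Call:
carry_out([
  [0.4,0,0,0,0,0,-0.7],
  [0.4,0,0,0,0,0,0],
  [0.4,0,0,0,0,0,0],
  [0.4,0,0,0,0,0,0],
])

```text
clock: 43.65
position: [0.5205, -0.0152, 0.0956]
ee_rot: [0.299, -3.127, 0.0]
force: [-0.4, 0.2, -1.2]
width: 0.519
gripper_force: 12.0
```

```bash
python3 plan.py 0.5235 -0.0159 0.020 191
```

```text
shift units [-0.11 -0.05  3.02] turn units [-0.   -0.   -0.02] | shift in goal axes [-0.11 -0.05  3.02]
```

Call:
carry_out([
  [0.4,-0.15,-0.05,1,0,0,0],
  [0.4,0,0,0.8,0,0,0],
  [0.4,0,0,0.6,0,0,0],
  [0.4,0,0,0.4,0,0,0],
  [0.4,0,0,0.22,0,0,0],
  [0.4,0,0,0,0,0,0],
  [0.8,0,0,0,0,0,0],
  [0.8,0,0,0,0,0,0],
])

```text
clock: 44.45
position: [0.525, -0.0155, 0.0208]
ee_rot: [-0.301, 3.126, -0.0]
force: [-1.2, -0.0, 1.0]
width: 0.643
gripper_force: 0.0
```

Call:
carry_out([
  [0.8,0,0,0,0,0,0],
  [0.8,0,0,0,0,0,0],
  [0.8,0,0,0,0,0,0],
  [0.8,0,0,-0.5,0,0,0],
  [0.8,0,0,-1,0,0,0],
  [0.8,0,0,-1,0,0,0],
  [0.8,0,0,-1,0,0,0],
  [0.8,0,0,0,0,0,0],
])

```text
clock: 45.25
position: [0.5264, -0.0149, 0.1115]
ee_rot: [-0.301, 3.122, -0.001]
force: [0.1, 0.3, -0.6]
width: 0.802
gripper_force: 0.0
```

```bash
python3 sc.py; python3 plan.py 0.5983 -0.3573 0.008 191
```

```text
0.04 green [ 0.5968 -0.3596] ang -46.4 [47.4 52.2] 39
0.052 red [ 0.44   -0.0836] ang 12.2 [48.6 54.2] 17
0.052 purple [ 0.5252 -0.0176] ang -94.1 [48.3 52.4] 22
0.052 blue [0.6078 0.0449] ang -86.2 [47.8 52.7] 24
shift units [ -0.23 -13.98   4.09] turn units [-0.01  0.03 -0.  ] | shift in goal axes [ -0.24 -13.98   4.08]
```

Call:
carry_out([
  [0.8,-0.017,-0.998,0,0,0,0],
  [0.8,-0.017,-0.998,0,0,0,0],
  [0.8,-0.017,-0.998,0,0,0,0],
  [0.8,-0.017,-0.998,0,0,0,0],
  [0.8,-0.017,-0.998,0,0,0,0],
  [0.8,-0.017,-0.998,0,0,0,0],
  [0.8,-0.017,-0.998,0,0,0,0],
  [0.8,-0.017,-0.998,0,0,0,0],
])

```text
clock: 46.1
position: [0.5655, -0.2119, 0.1071]
ee_rot: [0.301, -3.126, -0.001]
force: [0.4, 0.3, 0.1]
width: 0.798
gripper_force: 0.0
```

Call:
carry_out([
  [0.8,-0.017,-0.998,0,0,0,0],
  [0.8,-0.017,-0.998,0,0,0,0],
  [0.8,-0.017,-0.998,0,0,0,0],
  [0.8,-0.017,-0.998,0,0,0,0],
  [0.8,-0.017,-0.998,0,0,0,0],
  [0.8,-0.017,-0.998,0,0,0,0],
  [0.8,0,0,0,0,0,0],
  [0.8,0,0,0,0,0,0],
])

```text
clock: 46.9
position: [0.5964, -0.3573, 0.1068]
ee_rot: [0.3, -3.126, -0.002]
force: [-0.3, 1.2, -0.4]
width: 0.801
gripper_force: 0.0
```

Call:
carry_out([
  [0.8,0,0,0,0,0,0],
  [0.8,0,0,0,0,0,0],
])

```text
clock: 47.1
position: [0.5971, -0.3559, 0.1078]
ee_rot: [0.304, -3.127, -0.001]
force: [-0.4, 1.0, -0.0]
width: 0.798
gripper_force: 0.0
```

```bash
python3 plan.py 0.5983 -0.3573 0.008 191
```

```text
shift units [-0.04 -0.07  3.99] turn units [ 0.01 -0.    0.02] | shift in goal axes [-0.04 -0.06  3.99]
```

Call:
carry_out([
  [0.8,-0.04,-0.07,1,0,0,0],
  [0.8,0,0,1,0,0,0],
  [0.8,0,0,1,0,0,0],
  [0.8,0,0,0.6,0,0,0],
  [0.8,0,0,0.39,0,0,0],
  [0.8,0,0,0,0,0,0],
  [0.4,0,0,0,0,0,0],
  [0.4,0,0,0,0,0,0],
])

```text
clock: 47.9
position: [0.5992, -0.3591, 0.0094]
ee_rot: [-0.301, 3.125, -0.001]
force: [0.9, -0.3, -0.2]
width: 0.672
gripper_force: 0.0
```

Call:
carry_out([
  [0.4,0,0,0,0,0,0],
  [0.4,0,0,0,0,0,0],
  [0.4,0,0,0,0,0,0],
  [0.4,0,0,0,0,0,0],
  [0.4,0,0,-0.5,0,0,0],
  [0.4,0,0,-1,0,0,0],
  [0.4,0,0,-1,0,0,0],
  [0.4,0,0,-1,0,0,0],
])

```text
clock: 48.7
position: [0.5982, -0.3588, 0.0969]
ee_rot: [0.302, -3.127, -0.0]
force: [-0.9, 0.0, -0.4]
width: 0.522
gripper_force: 12.0
```

```bash
python3 plan.py 0.5871 -0.1007 0.020 63.3
```

```text
shift units [-1.54 10.22  3.08] turn units [-0.   -0.   22.29] | shift in goal axes [ 9.02 -5.03  3.07]
```

Call:
carry_out([
  [0.4,-0.14,0.929,0,0,0,0],
  [0.4,-0.14,0.929,0,0,0,0],
  [0.4,-0.14,0.929,0,0,0,0],
  [0.4,-0.14,0.929,0,0,0,0],
  [0.4,-0.14,0.929,0,0,0,0],
  [0.4,-0.14,0.929,0,0,0,0],
  [0.4,-0.14,0.929,0,0,0,0],
  [0.4,-0.14,0.929,0,0,0,0],
])

```text
clock: 49.5
position: [0.5902, -0.1703, 0.0961]
ee_rot: [-0.301, 3.127, -0.001]
force: [0.7, 0.5, -1.6]
width: 0.52
gripper_force: 12.0
```

Call:
carry_out([
  [0.4,-0.14,0.929,0,0,0,0],
  [0.4,-0.14,0.929,0,0,0,0],
  [0.4,-0.14,0.929,0,0,0,0],
  [0.4,0,0,0,0,0,1],
  [0.4,0,0,0,0,0,1],
  [0.4,0,0,0,0,0,1],
  [0.4,0,0,0,0,0,1],
  [0.4,0,0,0,0,0,1],
])

```text
clock: 50.3
position: [0.5873, -0.1007, 0.0961]
ee_rot: [0.488, 3.103, -0.0]
force: [-0.5, 0.3, -1.2]
width: 0.524
gripper_force: 12.0
```

Call:
carry_out([
  [0.4,0,0,0,0,0,1],
  [0.4,0,0,0,0,0,1],
  [0.4,0,0,0,0,0,1],
  [0.4,0,0,0,0,0,1],
  [0.4,0,0,0,0,0,1],
  [0.4,0,0,0,0,0,1],
  [0.4,0,0,0,0,0,1],
  [0.4,0,0,0,0,0,1],
])

```text
clock: 51.1
position: [0.5873, -0.1006, 0.0961]
ee_rot: [1.658, 2.668, 0.0]
force: [-0.1, 0.9, -0.9]
width: 0.519
gripper_force: 12.0
```

Call:
carry_out([
  [0.4,0,0,0,0,0,1],
  [0.4,0,0,0,0,0,1],
  [0.4,0,0,0,0,0,1],
  [0.4,0,0,0,0,0,1],
  [0.4,0,0,0,0,0,1],
  [0.4,0,0,0,0,0,1],
  [0.4,0,0,0,0,0,1],
  [0.4,0,0,0,0,0,1],
])

```text
clock: 51.9
position: [0.5873, -0.1004, 0.0961]
ee_rot: [-2.566, -1.813, -0.001]
force: [-0.1, -0.8, -0.6]
width: 0.519
gripper_force: 12.0
```

Call:
carry_out([
  [0.4,0,0,0,0,0,1],
  [0.4,0,0,0,0,0,0.29],
  [0.4,0,0,0,0,0,0],
  [0.4,0,0,0,0,0,0],
  [0.4,0,0,0,0,0,0],
])

```text
clock: 52.4
position: [0.5873, -0.1008, 0.0955]
ee_rot: [-2.673, -1.65, -0.0]
force: [0.5, 0.3, -0.7]
width: 0.517
gripper_force: 12.0
```

```bash
python3 plan.py 0.5871 -0.1007 0.020 63.3
```

```text
shift units [-0.   -0.01  3.02] turn units [-0.   -0.    0.01] | shift in goal axes [-0.   -0.01  3.02]
```

Call:
carry_out([
  [0.4,0,0,1,0,0,0],
  [0.4,0,0,0.8,0,0,0],
  [0.4,0,0,0.6,0,0,0],
  [0.4,0,0,0.4,0,0,0],
  [0.4,0,0,0.22,0,0,0],
  [0.4,0,0,0,0,0,0],
  [0.8,0,0,0,0,0,0],
  [0.8,0,0,0,0,0,0],
])

```text
clock: 53.2
position: [0.5879, -0.1008, 0.0205]
ee_rot: [2.674, 1.648, 0.002]
force: [0.1, 0.3, 0.9]
width: 0.647
gripper_force: 0.0
```

Call:
carry_out([
  [0.8,0,0,0,0,0,0],
  [0.8,0,0,0,0,0,0],
  [0.8,0,0,0,0,0,0],
  [0.8,0,0,-0.5,0,0,0],
  [0.8,0,0,-1,0,0,0],
  [0.8,0,0,-1,0,0,0],
  [0.8,-0.7,-0.5,-1,0,0,0],
  [0.8,-0.7,-0.5,-1,0,0,0],
])

```text
clock: 54.0
position: [0.5492, -0.1205, 0.1343]
ee_rot: [2.673, 1.65, 0.001]
force: [0.3, -1.0, -0.1]
width: 0.799
gripper_force: 0.0
```

Call:
carry_out([
  [0.8,-0.7,-0.5,-1,0,0,0],
  [0.8,-0.7,-0.5,-1,0,0,0],
  [0.8,-0.7,-0.5,-1,0,0,0],
  [0.8,-0.7,-0.5,-1,0,0,0],
  [0.8,-0.7,-0.5,-1,0,0,0],
  [0.8,0,-0.3,-1,0,0,0],
  [0.8,0,0,-1,0,0,0],
  [0.8,0,0,-1,0,0,0],
])

```text
clock: 54.8
position: [0.4467, -0.1673, 0.3347]
ee_rot: [2.673, 1.648, 0.001]
force: [1.2, 0.7, -1.1]
width: 0.805
gripper_force: 0.0
```

Call:
carry_out([
  [0.8,0,0,0,0,0,0],
  [0.8,0,0,0,0,0,0],
])

```text
clock: 55.0
position: [0.4474, -0.1674, 0.3334]
ee_rot: [2.673, 1.648, 0.001]
force: [0.2, 0.1, -0.4]
width: 0.798
gripper_force: 0.0
```

```bash
python3 m.py w7 0.052
```

```text
[ 0.4474 -0.1674  0.3334] [2.673  1.6479 0.0015] q [ 0.52  0.14 -0.32  1.72  0.04  1.28 -0.27] t 55.0
pot purple [ 0.5266 -0.0147] ang -95.7 [48.107  49.9748] z 52.7 211
pot green [ 0.5899 -0.0975] ang -176.6 [48.1911 49.9583] z 52.7 189
pot red [ 0.4409 -0.0801] ang 5.8 [48.1606 49.0837] z 52.7 170
pad purple [ 0.5235 -0.0159] ang -95.1 [91.8262 92.4008] z 12.3 152
pad green [ 0.5872 -0.101 ] ang -178.2 [91.9706 92.4551] z 12.3 135
pad red [ 0.4385 -0.0795] ang 5.5 [92.0404 92.3804] z 12.3 144
```

View pics/w7.png

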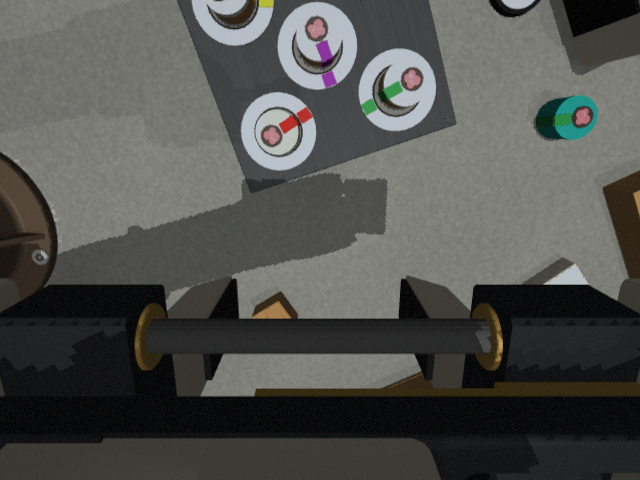

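Seen: purple (317,45), green (397,90), red (279,130) stand in their circles with stripes lined up with the bars; yellow and blue lie out of view. Next a view of the valve side.

Call:
carry_out([
  [0.8,0.95,-0.48,0.17,0,0,0],
  [0.8,0.95,-0.48,0.17,0,0,0],
  [0.8,0.95,-0.48,0.17,0,0,0],
  [0.8,0.95,-0.48,0.17,0,0,0],
  [0.8,0.95,-0.48,0.17,0,0,0],
  [0.8,0.95,-0.48,0.17,0,0,0],
  [0.8,0.95,-0.48,0.17,0,0,0],
  [0.8,0.95,-0.48,0.17,0,0,0],
])

```text
clock: 55.85
position: [0.4461, 0.0463, 0.2974]
ee_rot: [-2.674, -1.648, 0.003]
force: [0.7, 0.6, 0.4]
width: 0.8
gripper_force: 0.0
```

Call:
carry_out([
  [0.8,0.95,-0.48,0.17,0,0,0],
  [0.8,0.95,-0.48,0.17,0,0,0],
  [0.8,0.95,-0.48,0.17,0,0,0],
  [0.8,0.95,-0.48,0.17,0,0,0],
  [0.8,0.95,-0.48,0.17,0,0,0],
  [0.8,0.95,-0.48,0.17,0,0,0],
  [0.8,0.95,-0.48,0.17,0,0,0],
  [0.8,0,0,0,0,0,1],
])

```text
clock: 56.65
position: [0.4449, 0.2351, 0.2672]
ee_rot: [-2.748, -1.518, 0.003]
force: [0.4, -0.5, -0.8]
width: 0.799
gripper_force: 0.0
```

Call:
carry_out([
  [0.8,0,0,0,0,0,1],
  [0.8,0,0,0,0,0,1],
  [0.8,0,0,0,0,0,1],
  [0.8,0,0,0,0,0,1],
  [0.8,0,0,0,0,0,1],
  [0.8,0,0,0,0,0,1],
  [0.8,0,0,0,0,0,1],
  [0.8,0,0,0,0,0,1],
])

```text
clock: 57.45
position: [0.446, 0.2312, 0.2677]
ee_rot: [3.125, 0.315, -0.003]
force: [-0.5, -0.3, -0.9]
width: 0.8
gripper_force: 0.0
```

Call:
carry_out([
  [0.8,0,0,0,0,0,1],
  [0.8,0,0,0,0,0,1],
  [0.8,0,0,0,0,0,0],
  [0.8,0,0,0,0,0,0],
  [0.8,0,0,0,0,0,0],
])

```text
clock: 57.95
position: [0.4464, 0.2315, 0.2683]
ee_rot: [3.141, 0.011, -0.001]
force: [-0.6, -0.4, -0.2]
width: 0.797
gripper_force: 0.0
```

```bash
cat > v.py <<'E'
from m import *
def valve(d,T):
    W=cloud(d,T);h=cv2.cvtColor(d["pixels"],cv2.COLOR_RGB2HSV);near=(abs(W[...,0]-.479)<.08)&(abs(W[...,1]-.382)<.08)&(d["range_z"]>0)
    m=near&(W[...,2]>.05)&(W[...,2]<.07); o=mask(d,"orange",110)&m
    print("handle top z",np.median(W[...,2][o]),"rect",cv2.minAreaRect(cast(d,np.argwhere(o)[:,::-1],.061,T)[:,:2].astype(np.float32)))
    base=near&(W[...,2]>.007)&(W[...,2]<.018)
    b=max(blobs(base,100),key=lambda x:x[0])[2]; e,ax=fitc(d,b,.012,T); print("base",e,ax)
    for n,q in(("red",mask(d,"red",120)&base),("white",base&(h[...,1]<60)&(h[...,2]>150))):
        for a,c,mm in blobs(q,5):
            p=cast(d,c,.012,T)[0,:2]; print(n,a,c.round(),p,"ang %.1f r %.4f"%(np.degrees(np.arctan2(*(p-e)[::-1])),np.hypot(*(p-e))))
    p=cast(d,np.argwhere(o)[:,::-1],.061,T)[:,:2]; print("orange mean ang about base",np.degrees(np.arctan2(*(p.mean(0)-e)[::-1])))
if __name__=="__main__":
    d,T=show(sys.argv[1]); valve(d,T)
E
python3 v.py w8 0.052
```

```text
[0.4464 0.2315 0.2683] [ 3.1412  0.0112 -0.0012] q [-0.23  0.24 -0.43  1.77  0.11  1.15 -2.26] t 57.95
pot blue [0.5868 0.0909] ang -88.8 [48.2212 51.1929] z 52.5 290
pot purple [ 0.5267 -0.0138] ang -95.8 [48.3999 52.0281] z 52.5 237
pot yellow [0.4614 0.0684] ang -29.0 [49.1449 49.9651] z 52.5 222
pot red [ 0.4412 -0.0784] ang -1.3 [48.6581 51.6302] z 52.6 220
pad yellow [0.4598 0.0689] ang -26.8 [91.897  92.4855] z 12.2 180
handle top z 0.06080865414328801 rect ((0.5094542503356934, 0.3768095374107361), (0.017415711656212807, 0.05872409790754318), 82.82368469238281)
base [0.482  0.3827] [0.1469 0.1482]
red 47 [187. 105.] [0.5468 0.3696] ang -11.5 r 0.0662
red 46 [117. 155.] [0.4953 0.4493] ang 78.7 r 0.0679
white 91 [141. 116.] [0.5352 0.4186] ang 34.0 r 0.0642
orange mean ang about base -10.822388363983116
```

View pics/w8.png

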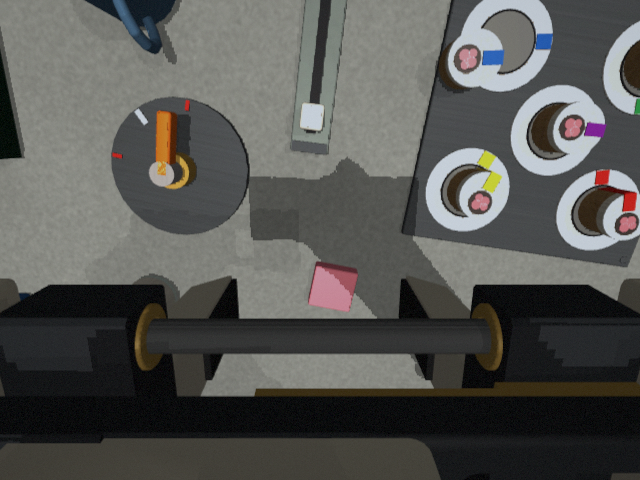

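The blue pot has been knocked off its pad (lid now at (475,57), 49 mm off, standing half on the pad edge); stripe still aligned. The handle is at closed (165,140). First mending blue.

Call:
carry_out([
  [0.8,0.94,0.94,0.9,0,0,0.07],
  [0.8,0.94,0.94,0.9,0,0,0],
  [0.8,0.94,0.94,0.9,0,0,0],
  [0.8,0.94,0.94,0.9,0,0,0],
  [0.8,0.93,0.93,0.9,0,0,0],
  [0.8,0.93,0.93,0.9,0,0,0],
  [0.8,0,0,0.5,0,0,0],
  [0.8,0,0,0,0,0,0],
])

```text
clock: 58.8
position: [0.5859, 0.09, 0.119]
ee_rot: [3.141, -0.005, -0.006]
force: [-0.2, -0.8, -1.0]
width: 0.798
gripper_force: 0.0
```

Call:
carry_out([
  [0.8,0,0,0,0,0,0],
])

```text
clock: 58.9
position: [0.5865, 0.0921, 0.1215]
ee_rot: [-3.141, 0.001, 0.001]
force: [-0.2, 1.1, 1.0]
width: 0.799
gripper_force: 0.0
```

```bash
python3 plan.py 0.5868 0.0909 0.021 0; python3 sc.py
```

```text
shift units [0.01 0.05 4.02] turn units [-0.01  0.01 -0.  ] | shift in goal axes [0.01 0.05 4.02]
0.052 yellow [0.46   0.0642] ang -17.2 [47.1 55.3] 17
0.052 blue [0.5857 0.0862] ang -87.3 [46.9 52.9] 21
0.052 red [ 0.4395 -0.0837] ang 10.9 [48.3 53.5] 18
0.052 purple [ 0.5253 -0.018 ] ang -94.4 [48.7 53.5] 24
0.052 green [ 0.5887 -0.1004] ang 178.1 [47.9 51.8] 22
```

Call:
carry_out([
  [0.8,0.01,0.05,1,0,0,0],
  [0.8,0,0,1,0,0,0],
  [0.8,0,0,1,0,0,0],
  [0.8,0,0,0.6,0,0,0],
  [0.8,0,0,0.4,0,0,0],
  [0.8,0,0,0,0,0,0],
  [0.4,0,0,0,0,0,0],
  [0.4,0,0,0,0,0,0],
])

```text
clock: 59.75
position: [0.5881, 0.09, 0.0224]
ee_rot: [-3.141, 0.004, -0.003]
force: [0.4, 0.5, -0.2]
width: 0.675
gripper_force: 0.0
```

Call:
carry_out([
  [0.4,0,0,0,0,0,0],
  [0.4,0,0,0,0,0,0],
  [0.4,0,0,0,0,0,0],
  [0.4,0,0,0,0,0,0],
  [0.4,0,0,0,0,0,0],
  [0.4,0,0,-0.5,0,0,0],
  [0.4,0,0,-0.5,0,0,0],
  [0.4,0,0,0,0,0,0],
])

```text
clock: 60.55
position: [0.5886, 0.0901, 0.0484]
ee_rot: [-3.141, 0.004, -0.005]
force: [-0.1, -0.4, -1.5]
width: 0.528
gripper_force: 11.8
```

Call:
carry_out([
  [0.4,0.43,0.86,0,0,0,0],
  [0.4,0.43,0.86,0,0,0,0],
  [0.4,0,0,0,0,0,0],
  [0.4,0,0,0,0,0,0],
  [0.4,0,0,0,0,0,0],
])

```text
clock: 61.05
position: [0.6083, 0.0477, 0.0462]
ee_rot: [-3.141, 0.002, 0.001]
force: [0.4, -0.1, -0.7]
width: 0.533
gripper_force: 11.8
```

```bash
python3 plan.py 0.6084 0.0474 0.021 0; cat sc.py >/dev/null; python3 sc.py
```

```text
shift units [0.01 0.01 1.01] turn units [-0.01  0.   -0.01] | shift in goal axes [0.01 0.01 1.01]
0.052 yellow [0.4597 0.0638] ang -15.2 [47.8 55.1] 17
0.052 red [ 0.4395 -0.0836] ang 11.0 [49.1 52.8] 18
0.052 purple [ 0.525 -0.018] ang -92.9 [48.4 53.3] 24
0.052 green [ 0.5889 -0.1009] ang 176.4 [48.7 52.4] 22
```

Call:
carry_out([
  [0.4,0.05,0.01,0.4,0,0,0],
  [0.4,0,0,0.35,0,0,0],
  [0.4,0,0,0.25,0,0,0],
  [0.4,0,0,0,0,0,0],
  [0.8,0,0,0,0,0,0],
  [0.8,0,0,0,0,0,0],
  [0.8,0,0,0,0,0,0],
  [0.8,0,0,0,0,0,0],
])

```text
clock: 61.9
position: [0.61, 0.0465, 0.0213]
ee_rot: [-3.142, 0.004, -0.0]
force: [0.6, -0.0, 0.2]
width: 0.786
gripper_force: 0.0
```

Call:
carry_out([
  [0.8,0,0,0,0,0,0],
  [0.8,0,0,-0.5,0,0,0],
  [0.8,0,0,-1,0,0,0],
  [0.8,0,0,-1,0,0,0],
  [0.8,0,0,-1,0,0,0],
  [0.8,-0.8,-0.9,-0.8,0,0,0],
  [0.8,-0.8,-0.9,-0.8,0,0,0],
  [0.8,-0.8,-0.9,-0.8,0,0,0],
])

```text
clock: 62.7
position: [0.5494, 0.1148, 0.1706]
ee_rot: [-3.141, 0.004, -0.002]
force: [0.5, 0.9, -0.1]
width: 0.804
gripper_force: 0.0
```

Call:
carry_out([
  [0.8,-0.8,-0.9,-0.8,0,0,0],
  [0.8,-0.8,-0.9,-0.8,0,0,0],
  [0.8,-0.8,-0.9,-0.8,0,0,0],
  [0.8,-0.8,-0.9,-0.8,0,0,0],
  [0.8,-0.8,-0.9,-0.8,0,0,0],
  [0.8,0,0,0,0,0,0],
  [0.8,0,0,0,0,0,0],
  [0.8,0,0,0,0,0,0],
])

```text
clock: 63.5
position: [0.4507, 0.2256, 0.2685]
ee_rot: [3.141, -0.006, -0.0]
force: [1.2, -0.8, -0.3]
width: 0.799
gripper_force: 0.0
```

```bash
python3 v.py w9 0.052; python3 sc.py;python3 plan.py 0.525 0.3735 0.16 -11
```

```text
[0.4507 0.2256 0.2685] [ 3.1407 -0.0057 -0.0001] q [-0.22  0.24 -0.43  1.77  0.11  1.15 -2.26] t 63.5
pot blue [0.6089 0.0477] ang -87.4 [48.5929 51.0475] z 52.7 300
pot purple [ 0.5267 -0.0138] ang -95.9 [48.4787 51.9615] z 52.6 236
pot yellow [0.4614 0.0685] ang -29.3 [49.0428 50.0735] z 52.5 216
pot red [ 0.4414 -0.0787] ang 0.7 [49.1348 52.0494] z 52.5 221
pad blue [0.6083 0.0474] ang -94.3 [91.6703 92.3469] z 12.2 13
pad yellow [0.4599 0.069 ] ang -26.7 [91.893  92.5743] z 12.2 184
pad red [ 0.4387 -0.0826] ang 9.3 [93.4391 98.5462] z 12.1 188
handle top z 0.06086857904345078 rect ((0.5094957947731018, 0.3765622079372406), (0.01703834906220436, 0.05874565616250038), 82.95010375976562)
base [0.482  0.3828] [0.1472 0.1481]
red 47 [180. 111.] [0.5469 0.3698] ang -11.3 r 0.0661
red 46 [112. 162.] [0.4954 0.4495] ang 78.7 r 0.0680
white 91 [135. 123.] [0.5352 0.4188] ang 34.1 r 0.0642
orange mean ang about base -10.792970785184796
0.052 yellow [0.4595 0.0647] ang -18.0 [47.9 53.2] 19
0.052 red [ 0.4394 -0.0831] ang 9.3 [47.7 53. ] 17
0.052 purple [ 0.5253 -0.0177] ang -93.9 [48.9 52.7] 24
0.052 blue [0.6082 0.0436] ang -87.3 [48.9 52.3] 23
0.052 green [ 0.5886 -0.1005] ang 177.8 [48.5 51.2] 22
shift units [ 2.95 -5.94  4.32] turn units [0.01 0.01 1.88] | shift in goal axes [ 1.79 -6.38  4.32]
```

Call:
carry_out([
  [0.5,0,0,0,0,0,0.94],
  [0.5,0,0,0,0,0,0.94],
  [0.5,0.28,-1,0.5,0,0,0],
  [0.5,0.28,-1,0.5,0,0,0],
  [0.5,0.28,-1,0.5,0,0,0],
  [0.5,0.28,-1,0.5,0,0,0],
  [0.5,0.28,-1,0.6,0,0,0],
  [0.5,0.28,-1,0.6,0,0,0],
])

```text
clock: 64.4
position: [0.521, 0.3659, 0.1872]
ee_rot: [3.126, -0.301, -0.001]
force: [1.0, -0.6, -0.0]
width: 0.5
gripper_force: 0.0
```

Call:
carry_out([
  [0.5,0.02,-0.44,1,0,0,0],
  [0.5,0,0,0,0,0,0],
  [0.5,0,0,0,0,0,0],
  [0.5,0,0,0,0,0,0],
])

```text
clock: 64.8
position: [0.5232, 0.3759, 0.1647]
ee_rot: [-3.127, 0.3, -0.001]
force: [-0.5, -0.4, 0.3]
width: 0.498
gripper_force: 0.0
```

```bash
python3 plan.py 0.523 0.3755 0.032 -11
```

```text
shift units [-0.01  0.02  5.31] turn units [-0.   -0.01  0.  ] | shift in goal axes [-0.01  0.02  5.31]
```

Call:
carry_out([
  [0.5,0,0,1,0,0,0],
  [0.5,0,0,1,0,0,0],
  [0.5,0,0,1,0,0,0],
  [0.5,0,0,1,0,0,0],
  [0.5,0,0,0.8,0,0,0],
  [0.5,0,0,0.5,0,0,0],
  [0.5,0,0,0,0,0,0],
  [0,0,0,0,0,0,0],
], squeeze=12)

```text
clock: 65.6
position: [0.5232, 0.377, 0.0324]
ee_rot: [-3.126, 0.299, -0.002]
force: [-0.1, -0.2, -0.1]
width: 0.45
gripper_force: 0.0
```

Call:
carry_out([
  [0,0,0,0,0,0,0],
  [0,0,0,0,0,0,0],
  [0,0,0,0,0,0,0],
  [0,0,0,0,0,0,0],
  [0,0,0,0,0,0,0],
  [0,0,0,0,0,0,0],
  [0,0,0,0,0,0,0],
  [0,0,0,0,0,0,0],
])

```text
clock: 66.4
position: [0.5228, 0.3767, 0.0317]
ee_rot: [3.127, -0.299, 0.001]
force: [-0.6, -2.4, 5.8]
width: 0.157
gripper_force: 11.8
```

```bash
python3 - <<'E'
from h import *; from cell import arm
np.set_printoptions(precision=3,suppress=True)
s=arm.observe();p=s["position"];c=np.array([.4817,.3835]);r=p[:2]-c;print(p,s["ee_rot"],s["width"],s["gripper_force"],np.hypot(*r),np.degrees(np.arctan2(r[1],r[0])))
# per row of an 8-step CCW arc: tool yawed by -0.1 turn each
R=np.hypot(*r);a=.098
# in the axes before each row's turn (x radial, y clockwise)
print("row shift",np.array([R*(np.cos(a)-1),-R*np.sin(a)])/.025)
E
```

```text
[0.523 0.377 0.032] [ 3.127 -0.299  0.001] 0.15745059060551256 11.794159859418869 0.04168548501257002 -9.39769539408934
row shift [-0.008 -0.163]
```

Call:
carry_out([
  [0,-0.008,-0.163,0,0,0,-0.98],
  [0,-0.008,-0.163,0,0,0,-0.98],
  [0,-0.008,-0.163,0,0,0,-0.98],
  [0,-0.008,-0.163,0,0,0,-0.98],
  [0,-0.008,-0.163,0,0,0,-0.98],
  [0,-0.008,-0.163,0,0,0,-0.98],
  [0,-0.008,-0.163,0,0,0,-0.98],
  [0,-0.008,-0.163,0,0,0,-0.98],
])

```text
clock: 67.2
position: [0.5157, 0.4072, 0.0315]
ee_rot: [3.001, 0.924, -0.002]
force: [-3.7, -4.9, 7.6]
width: 0.151
gripper_force: 12.0
```

Call:
carry_out([
  [0,0,0,0,0,0,0],
  [0,0,0,0,0,0,0],
  [0.5,0,0,0,0,0,0],
  [0.5,0,0,0,0,0,0],
  [0.5,0,0,0,0,0,0],
  [0.5,0,0,0,0,0,0],
  [0.5,0,0,0,0,0,0],
  [0.5,0,0,-1,0,0,0],
])

```text
clock: 68.0
position: [0.5147, 0.4061, 0.0533]
ee_rot: [3.002, 0.918, -0.008]
force: [-0.4, -0.3, -0.3]
width: 0.499
gripper_force: 0.0
```

Call:
carry_out([
  [0.5,0,0,-1,0,0,0],
  [0.5,0,0,-1,0,0,0],
  [0.5,0,0,-1,0,0,0],
  [0.5,-1,0,-1,0,0,0],
  [0.5,-1,0,-1,0,0,1],
  [0.5,0,0,-1,0,0,1],
  [0.5,0,0,0,0,0,1],
  [0.5,0,0,0,0,0,1],
])

```text
clock: 68.8
position: [0.475, 0.3803, 0.2075]
ee_rot: [-3.126, -0.297, -0.003]
force: [-0.3, 0.6, -0.4]
width: 0.5
gripper_force: 0.0
```

```bash
python3 plan.py 0.4507 0.2256 0.2685 0
```

```text
shift units [-2.12  5.89 -2.45] turn units [-0.01 -0.02  1.9 ] | shift in goal axes [-0.97  6.19 -2.44]
```

Call:
carry_out([
  [0.6,0,0,-0.5,0,0,0.95],
  [0.6,0,0,-0.5,0,0,0.95],
  [0.6,-0.2,1,-0.3,0,0,0],
  [0.6,-0.2,1,-0.3,0,0,0],
  [0.6,-0.2,1,-0.3,0,0,0],
  [0.6,-0.2,1,-0.3,0,0,0],
  [0.6,-0.2,1,-0.2,0,0,0],
  [0.6,0,1,0,0,0,0],
])

```text
clock: 69.6
position: [0.4498, 0.2294, 0.2671]
ee_rot: [-3.141, -0.007, -0.002]
force: [-0.2, -0.2, -0.1]
width: 0.602
gripper_force: 0.0
```

Call:
carry_out([
  [0.6,0,0.2,0,0,0,0],
  [0.6,0,0,0,0,0,0],
  [0.6,0,0,0,0,0,0],
])

```text
clock: 69.9
position: [0.4502, 0.226, 0.2663]
ee_rot: [-3.141, -0.007, -0.0]
force: [0.5, -0.7, -0.3]
width: 0.604
gripper_force: 0.0
```

```bash
python3 v.py w10 0.052; python3 sc.py; python3 plan.py 0.5345 0.2395 0.035 -7
```

```text
[0.4502 0.226  0.2663] [-3.1409 -0.0071 -0.0002] q [-0.2   0.24 -0.46  1.77  0.12  1.15 -2.26] t 69.9
pot blue [0.6089 0.0479] ang -87.1 [48.4774 51.6511] z 52.7 301
pot purple [ 0.5267 -0.0137] ang -96.0 [48.4087 52.5416] z 52.6 238
pot yellow [0.4614 0.0684] ang -28.4 [49.3795 49.6154] z 52.6 222
pot red [ 0.4414 -0.0789] ang 0.7 [49.4842 52.1488] z 52.5 223
pad blue [0.6084 0.0474] ang -93.5 [91.9329 92.1664] z 12.3 14
pad yellow [0.4599 0.069 ] ang -26.7 [91.9128 92.6158] z 12.2 182
handle top z 0.06083006623456799 rect ((0.5064684152603149, 0.3966895043849945), (0.05797617509961128, 0.017784075811505318), 34.86812210083008)
base [0.482  0.3828] [0.147  0.1483]
red 49 [181. 109.] [0.5468 0.3697] ang -11.4 r 0.0661
red 47 [112. 160.] [0.4953 0.4493] ang 78.7 r 0.0678
white 92 [135. 121.] [0.5353 0.4189] ang 34.1 r 0.0644
orange mean ang about base 30.966539169400356
0.052 yellow [0.4598 0.0647] ang -18.6 [47.4 53.9] 22
0.052 red [ 0.4391 -0.0835] ang 11.7 [48.3 52.7] 16
0.052 purple [ 0.5257 -0.0185] ang -96.7 [48.2 55.4] 22
0.052 blue [0.6079 0.044 ] ang -86.7 [46.9 52.6] 21
0.052 green [ 0.5886 -0.1005] ang 178.6 [48.1 51.6] 21
shift units [ 3.38 -0.51  9.24] turn units [-0.01  0.    1.27] | shift in goal axes [ 3.29 -0.94  9.24]
```

View pics/w10.png

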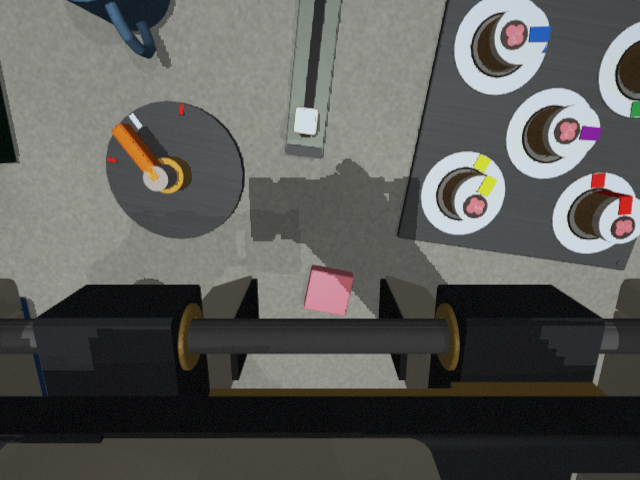

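The handle now lies over the white bar (135,121); all pots are in place. Now the lock.

Call:
carry_out([
  [0.6,0,0,1,0,0,0.64],
  [0.6,0,0,1,0,0,0.63],
  [0.6,0.82,-0.24,0.8,0,0,0],
  [0.6,0.82,-0.24,0.8,0,0,0],
  [0.6,0.82,-0.23,0.8,0,0,0],
  [0.6,0.82,-0.23,0.8,0,0,0],
  [0.6,0,0,0,0,0,0],
  [0.6,0,0,0,0,0,0],
])

```text
clock: 70.8
position: [0.534, 0.2391, 0.1354]
ee_rot: [3.136, -0.192, -0.003]
force: [0.3, -1.3, 0.3]
width: 0.605
gripper_force: 0.0
```

Call:
carry_out([
  [0.6,0,0,1,0,0,0],
  [0.6,0,0,1,0,0,0],
  [0.6,0,0,1,0,0,0],
  [0.6,0,0,0.6,0,0,0],
  [0.6,0,0,0.44,0,0,0],
  [0.6,0,0,0,0,0,0],
  [0,0,0,0,0,0,0],
  [0,0,0,0,0,0,0],
], squeeze=15)

```text
clock: 71.6
position: [0.5353, 0.2387, 0.0364]
ee_rot: [-3.135, 0.193, -0.002]
force: [-0.2, -1.3, -0.2]
width: 0.472
gripper_force: 0.0
```

Call:
carry_out([
  [0,0,0,0,0,0,0],
  [0,0,0,0,0,0,0],
  [0,0,0,0,0,0,0],
  [0,0,0,0,0,0,0],
  [0,0,0,0,0,0,0],
  [0,0,0,0,0,0,0],
  [0,0,0,0,0,0,0],
])

```text
clock: 72.3
position: [0.5348, 0.2384, 0.0356]
ee_rot: [-3.135, 0.193, -0.001]
force: [-0.3, -0.3, 5.5]
width: 0.24
gripper_force: 15.0
```

Gripped. Slide 104 mm along +x (slightly past the stop).

Call:
carry_out([
  [0,0.5,0,0,0,0,0],
  [0,0.5,0,0,0,0,0],
  [0,0.5,0,0,0,0,0],
  [0,0.5,0,0,0,0,0],
  [0,0.5,0,0,0,0,0],
  [0,0.5,0,0,0,0,0],
  [0,0.4,0,0,0,0,0],
  [0,0.3,0,0,0,0,0],
])

```text
clock: 73.1
position: [0.6269, 0.2276, 0.0356]
ee_rot: [-3.135, 0.193, -0.0]
force: [-2.8, 1.1, 6.4]
width: 0.237
gripper_force: 15.0
```

Call:
carry_out([
  [0,0.25,0,0,0,0,0],
  [0,0.2,0,0,0,0,0],
  [0,0,0,0,0,0,0],
  [0,0,0,0,0,0,0],
])

```text
clock: 73.5
position: [0.6352, 0.2267, 0.0353]
ee_rot: [-3.136, 0.191, 0.006]
force: [-7.9, 0.7, 9.2]
width: 0.239
gripper_force: 15.0
```

Call:
carry_out([
  [0.6,0,0,0,0,0,0],
  [0.6,0,0,0,0,0,0],
  [0.6,0,0,0,0,0,0],
  [0.6,0,0,0,0,0,0],
  [0.6,0,0,-1,0,0,0],
  [0.6,0,0,-1,0,0,0],
  [0.6,0,0,-1,0,0,0],
  [0.6,-0.8,0,-1,0,0,0],
])

```text
clock: 74.3
position: [0.6196, 0.2266, 0.1359]
ee_rot: [3.135, -0.198, 0.003]
force: [0.8, -0.3, -0.6]
width: 0.601
gripper_force: 0.0
```

Call:
carry_out([
  [0.6,-1,0,-1,0,0,0],
  [0.6,-1,0,-1,0,0,0],
  [0.6,-1,0,-1,0,0,0],
  [0.6,-1,0,-1,0,0,0],
  [0.6,-1,0,-1,0,0,0],
  [0.6,-1,0,-0.5,0,0,0],
  [0.6,0,0,0,0,0,0],
  [0.6,0,0,0,0,0,0],
])

```text
clock: 75.1
position: [0.469, 0.2463, 0.2731]
ee_rot: [-3.136, 0.193, -0.002]
force: [0.9, -0.1, -0.5]
width: 0.598
gripper_force: 0.0
```

Call:
carry_out([
  [0.6,0,0,0,0,0,0],
  [0.6,0,0,0,0,0,0],
])

```text
clock: 75.3
position: [0.4694, 0.2458, 0.2718]
ee_rot: [3.135, -0.195, -0.002]
force: [0.6, 0.6, -0.8]
width: 0.602
gripper_force: 0.0
```

```bash
python3 - <<'E'
import sys; sys.argv=["x","y","0.052"]
from v import *
d,T=show("w11"); valve(d,T); W=cloud(d,T); P=W[(abs(W[...,0]-.58)<.13)&(abs(W[...,1]-.23)<.06)]
for lo,hi in((.024,.032),(.055,.065)):
    q=P[(P[:,2]>lo)&(P[:,2]<hi)]
    if len(q)>8: print(" lock",lo,len(q),cv2.minAreaRect(q[:,:2].astype(np.float32)))
E
python3 sc.py
```

```text
[0.4694 0.2458 0.2718] [ 3.1348 -0.1953 -0.0017] q [-0.24  0.28 -0.44  1.71  0.13  1.18 -2.41] t 75.3
pot blue [0.6089 0.0477] ang -87.4 [48.0964 51.5744] z 52.6 301
pot purple [ 0.5267 -0.0138] ang -96.2 [48.2609 52.2903] z 52.6 241
pot yellow [0.4615 0.0685] ang -29.2 [49.1424 50.1146] z 52.5 217
pot red [ 0.4414 -0.0795] ang 19.7 [49.1425 54.3343] z 52.1 30
pad yellow [0.4599 0.0688] ang -26.7 [92.4477 92.8072] z 12.1 182
pad red [ 0.4384 -0.0796] ang 4.5 [92.2926 92.541 ] z 12.1 191
handle top z 0.06079260260579472 rect ((0.5107512474060059, 0.39966338872909546), (0.04818901792168617, 0.017075413838028908), 34.078453063964844)
base [0.4821 0.3827] [0.1469 0.1481]
red 48 [196. 144.] [0.5466 0.3698] ang -11.3 r 0.0658
red 41 [135. 200.] [0.4954 0.4496] ang 78.8 r 0.0682
white 84 [154. 161.] [0.5351 0.4188] ang 34.3 r 0.0640
orange mean ang about base 31.08321840063977
 lock 0.024 591 ((0.5818560123443604, 0.2339240312576294), (0.035145312547683716, 0.1617007851600647), 83.23920440673828)
 lock 0.055 720 ((0.6344054937362671, 0.22805774211883545), (0.021209340542554855, 0.02423025481402874), 83.72773742675781)
0.052 yellow [0.459  0.0648] ang -18.5 [48.3 51.8] 19
0.052 red [ 0.4398 -0.0832] ang 10.4 [48.6 53.4] 18
0.052 purple [ 0.5257 -0.0184] ang -94.9 [49.1 54.6] 24
0.052 blue [0.6077 0.0437] ang -85.2 [47.9 52. ] 21
0.052 green [ 0.5889 -0.1005] ang 177.7 [48.3 51.8] 22
```

View pics/w11.png

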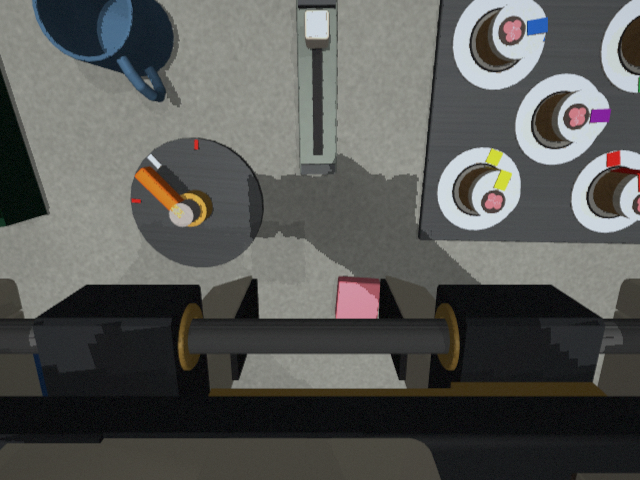

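The grip (317,24) is against the far stop, having moved 100 mm from the near end. The handle is over the white bar and the pots are in place, so I am handing in.

```bash
python3 -c "
from cell import arm
print(arm.sign_off())"
```

```text
the job is handed in; nothing more can be done
None
```

I handed the job in at about 75 s with every step carried out in order, but the sign-off returned no verdict: all five pots measured within 5 mm and about 4 degrees of their pads and bars (blue was knocked off its pad partway through and put back), the valve is over the half-open bar, and the lock is at the far stop.

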